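Load resin leaf blocks into a fluorescence viewer

ROBOT

A 7-joint arm with a two-finger parallel gripper is mounted at the origin on the work surface. World frame = base frame: x ahead of the robot, y to its left, z up, the work surface at z = 0. Lengths are in mm, angles in rad, forces in N, time in s.
With the tool pointing down it reaches from about 425 to 950 mm from the base axis. Payload 4.7 kg.
Tool frame: the origin (TCP) lies at the very end of the fingers, on their centre line; the grasp point (between the pads) lies 19 mm behind it; z points along the fingers, x is the direction in which the jaws open and shut, and the axes are right-handed (so a half turn about z gives the same grasp; the last joint's range is limited). The gripper opens to 87 mm and grips with 3 to 60 N. Pads are 19 mm wide; open, the fingers measure 117 mm over their backs; the gripper's body (75 mm by 190 mm) begins 51 mm behind the grasp point.
Start: joints at [1.203, 0.469, -0.049, 1.532, 0.024, 1.141, -0.082], TCP at [224.387, -636.631, 222.573] pointing down, gripper open.
Joint ranges: [-2.59, 2.59], [-0.33, 1.99], [-1.39, 1.29], [0.1, 2.45], [-1.04, 4.18], [0.21, 1.99], [-2.66, 2.66]. Speed limits (rad/s): [2.57, 2.57, 3.14, 3.14, 3.14, 3.14, 3.14].

INTERFACE

Orientations are given as a unit quaternion [w, x, y, z].
In Python, from plant import bot, optics gives the robot as it stands. The module is installed in compiled form; this text tells all that it offers.
- The arm moves only by the tool move_arm, never from a script. Its argument "moves" is a list that holds one entry, the list of rows, each a list of 5 numbers: the shift along the tool's x, y, z in mm, then the turn about the tool's z in degrees, then the opening, from 0 (shut) to 1 (fully open). A call has 1 to 20 rows; each row is the pose to reach, as a shift and turn from the pose measured when the call began, along the tool's axes at that moment; what a row does not reach only later rows make up. A row lasts 1/10 s, in which the tool goes at most 50 mm and 8.59 degrees, less where a joint would pass 70% of its speed; a pose out of reach is approached as far as the arm can. A call with a gripper value outside its range is refused whole. The fingers move at their own pace and stop on an object; "force" is the grip in N (left out, the last holds). Time passes only in rows, so rows that repeat a pose let the fingers close. It gives the time, the measured TCP pose, the force and the opening at its end, in the units of the state.
- bot.sense(): the state, without advancing time (a new reading comes with each control period).
- optics.get_image(name): name is "scene" or "top"; returns a dict with "color" (384x512x3 uint8, red, green, blue), "K" (3x3 intrinsics, pixels), "dist" ([k1, k2, p1, p2, k3] as OpenCV has them; the pictures are not rectified), "camera_from_world" (4x4, takes a point from world to camera coordinates). Camera axes: x right, y up, looking along -z (the intrinsics and any distortion apply to the point x, -y, -z); pixel columns grow to the right and rows downward; lengths in mm; the calibration is good to about 2 mm. A picture is of the moment at which its call begins. There is no depth.
- bot.sign_off(): hands the job in, once; it reports no verdict.
The state is a dict: "time_s": time; "q": joint angles; "qvel": joint speeds; "joint_torque": joint torques, N m; "eef_pos": TCP position; "tool_rot": TCP orientation; "wrist_force": force on the tool from outside, world axes, zero at the start; "torque": the same for the moment, N m; "gripper_width": finger opening in mm.
Only numpy, scipy, OpenCV 4.12 (cv2) and the standard library are available. Lean on these libraries where they do the work, as an engineer would, in place of code of your own. Each camera call takes 0.05 s, during which the arm holds its last target.

TASK

Press the green release button so that the viewer's amber lid springs fully open, then lay all the resin leaf blocks from the mat on the lit blue bed, leaf side up, each turned so that its flat lies flush against the steel alignment bar. Then press the lid shut until it catches, with the blocks still lying flush, and leave the tomato, bottle and culture dish where they are.

Things in the scene. Friction and masses are not known exactly. Their poses are not given: they have to be found in the camera images.
- release (a joint): the green round release button, 28 mm across, in a black collar 44 mm across, on the viewer's grey control strip, to the right of the lid. Value: m pressed down, 0 out to 0.007 fully in. Spring: 1.2 N to start, 4 N fully in; the lid's catch lets go from about 0.004 to 0.006. The button also dips by itself for a moment as the lid snaps shut.
- release_top (a point): middle of the top of the button, 78 mm above the bench; moves with it. The lid's side edge is 38 mm to the left (viewer +y) of its middle; axes as bar_face's.
- lid (a joint): the viewer's amber see-through clamshell lid, rad: about 0.005 shut and caught, 1.75 open at its stop (leaning back 0.18). A hinge spring swings it open in about 1 s and holds it there. Shutting takes 1 to 2 N at the front edge, then about 10 N down at lid_press as the catch snaps in (below 0.01); let go before that, it springs open again.
- lid_hinge (a point): middle of the lid's hinge line, at the back of the viewer, 60 mm above the bench, 185 mm along x from bar_face. It turns with the lid: shut, its axes are those of bar_face; y is the hinge line. The lid is a hood 30 mm deep with skirts at front and sides that come down to the bed, 274 mm wide inside.
- lid_press (a point): point on the outer (shut: upper) face of the lid's window on its middle line, 165 mm from the hinge line and 29 mm outward of it: push here to shut it. Turns with the lid: z points out of the outer face (shut: up; open: away from the robot), x towards the hinge. A black finger ridge 10 mm high stands 23 to 35 mm nearer the front edge, which is 45 mm away.
- bar_face (a point): the dark steel alignment bar (260 mm long, 10 wide, 8 high) at the front of the lit blue bed: foot of its rear face at mid-length, at bed level, 55 mm above the bench. x points across the bed, away from the robot; y along the bar; z up. The bed is flat and clear for 170 mm along x. The viewer is a fixed white box; its top reaches x -35 to 195 mm, y -210 to 155 mm.
- mat: dark blue bench mat, 360 mm (x) by 300 mm (y), 3 mm thick, fixed, on which the blocks lie at the start; origin under its middle.
- tomato: bystander: a loose red tomato, 72 mm across, 52 mm high; origin under its middle.
- bottle: bystander: a loose brown capped reagent bottle, 60 mm across, 130 mm high; origin under its middle.
- dish: bystander: a loose closed culture dish, 90 mm across, 13 mm high; origin under its middle.
- block1_center (a point): centre (half-way up) of a loose pale cast-resin block with one broad green leaf at its upper face: a round disc 60 mm across, 22 mm high, 75 g, with one flat 36 mm long ground on its edge, 24 mm from the centre. x points from the centre squarely out of the flat, z up (leaf side). Absent in some starts (None).
- block1_flat (a point): foot of the flat of that block, at the flat's mid-length and the block's underside; axes as the centre's.
- block1: the same block; origin under its centre.
- block2_center (a point): centre (half-way up) of a loose pale cast-resin block with three light green leaflets at its upper face: a round disc 60 mm across, 22 mm high, 75 g, with one flat 36 mm long ground on its edge, 24 mm from the centre. x points from the centre squarely out of the flat, z up (leaf side). Absent in some starts (None).
- block2_flat (a point): foot of the flat of that block, at the flat's mid-length and the block's underside; axes as the centre's.
- block2: the same block; origin under its centre.
- block3_center (a point): centre (half-way up) of a loose pale cast-resin block with one dark green leaf with a red rib at its upper face: a round disc 60 mm across, 22 mm high, 75 g, with one flat 36 mm long ground on its edge, 24 mm from the centre. x points from the centre squarely out of the flat, z up (leaf side). Absent in some starts (None).
- block3_flat (a point): foot of the flat of that block, at the flat's mid-length and the block's underside; axes as the centre's.
- block3: the same block; origin under its centre.
- block4_center (a point): centre (half-way up) of a loose pale cast-resin block with four yellow-green leaflets at its upper face: a round disc 60 mm across, 22 mm high, 75 g, with one flat 36 mm long ground on its edge, 24 mm from the centre. x points from the centre squarely out of the flat, z up (leaf side). Absent in some starts (None).
- block4_flat (a point): foot of the flat of that block, at the flat's mid-length and the block's underside; axes as the centre's.
- block4: the same block; origin under its centre.
Mind the look-alikes: they are no part of the job. Leave any brown or pink look-alike of the block3 alone.

How it is judged:
By the outcome, as a careful person would: the job done as asked, in the order asked, and still so for the second after the job is handed in, with the robot touching nothing.
Of block1, block2, block3, block4 only 2 to 3 are there at a start; the rules pass over those that are not, and their reading is None.
At some moment in a run one of block1, block2, block3, block4 may be knocked a few centimetres aside while the robot is not near it.
It also fails if it takes over 210 s, if anything falls off the work surface, if the arm or the gripper's body presses on something with over 40 N, if the wrist force passes 120 N, or if a joint passes its speed limit or range.

## Working session

There is one attempt and no reset: what is moved stays moved. The work goes in short steps, Python scripts to look and compute and a tool call to move; the robot and the scene stay as the last step left them, time stands still between calls to the robot, and variables do not carry over. Pictures are saved under pics/ and viewed, and the job is handed in when it is done.

Besides the shell and the picture viewer there is one more tool, called after "Emit:" by a JSON object that holds its "op" and its "data", one argument or row to a line. move_arm: Moves the arm, as the interface text tells. Its arguments: {"type":"object","properties":{"moves":{"type":"array","items":{"type":"array","items":{"type":"array","items":{"type":"number"}}}},"force":{"type":"number"}},"required":["moves"]}

```bash
mkdir -p pics
cat > h.py <<'E'
import numpy as np, cv2
from plant import bot, optics
def grab(n,tag):
    d=optics.get_image(n); im=np.array(d["color"]); cv2.imwrite(f"pics/{tag}.png",cv2.cvtColor(im,cv2.COLOR_RGB2BGR)); 
    np.savez(f"{tag}.npz",color=im,K=d["K"],dist=d["dist"],T=d["camera_from_world"]); return d
def load(tag):
    z=np.load(f"{tag}.npz"); return dict(color=z["color"],K=z["K"],dist=z["dist"],camera_from_world=z["T"])
def ray(d,px):
    px=np.array(px,float).reshape(-1,1,2)
    u=cv2.undistortPoints(px,np.array(d["K"],float),np.array(d["dist"],float))[:,0]
    T=np.array(d["camera_from_world"]); R=T[:3,:3]; o=-R.T@T[:3,3]
    v=np.c_[u[:,0],-u[:,1],-np.ones(len(u))]@R
    return o,v
def onz(d,px,z):
    o,v=ray(d,px); return o+v*((z-o[2])/v[:,2])[:,None]
def proj(d,P):
    P=np.array(P,float).reshape(-1,3); T=np.array(d["camera_from_world"])
    c=P@T[:3,:3].T+T[:3,3]; c=c*[1,-1,-1]
    return cv2.projectPoints(c.reshape(-1,1,3),np.zeros(3),np.zeros(3),np.array(d["K"],float),np.array(d["dist"],float))[0][:,0]
def state():
    s=bot.sense(); print({k:np.round(s[k],3).tolist() for k in ["time_s","q","eef_pos","tool_rot","wrist_force","gripper_width"]}); return s
def up(tag,x0,y0,x1,y1,f):
    im=cv2.imread(f"pics/{tag}.png")[y0:y1,x0:x1]; cv2.imwrite(f"pics/{tag}_c{x0}_{y0}.png",cv2.resize(im,None,fx=f,fy=f,interpolation=cv2.INTER_CUBIC))
E
python3 - <<'E'
from h import *
state()
for n in("scene","top"):
    d=grab(n,n+"0"); print(n,np.round(d["K"],1).tolist(),np.round(d["dist"],3),np.round(ray(d,[[256,192]])[0]))
E
```

```text
{'time_s': 0.0, 'q': [1.203, 0.469, -0.049, 1.534, 0.024, 1.141, -0.082], 'eef_pos': [224.109, -636.07, 221.477], 'tool_rot': [-0.001, 0.816, -0.578, -0.001], 'wrist_force': [0.443, -0.143, -0.244], 'gripper_width': 87.601}
scene [[452.5, 0.0, 256.6], [0.0, 452.5, 192.4], [0.0, 0.0, 1.0]] [-0.183  0.     0.     0.     0.   ] [1525. -393.  834.]
top [[374.8, 0.0, 254.2], [0.0, 374.8, 192.9], [0.0, 0.0, 1.0]] [-0.006  0.     0.     0.     0.   ] [ 415.  -28. 1292.]
```

View pics/scene0.png

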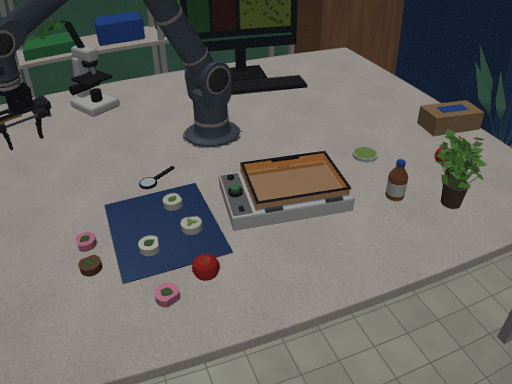

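View pics/top0.png

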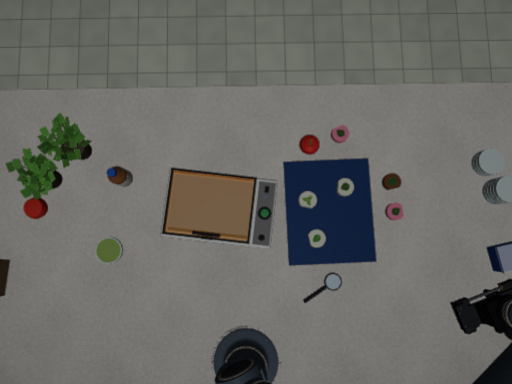

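Run:
```python
from h import *
up("top0",270,120,420,270,5); up("top0",150,155,285,255,5.5); up("scene0",70,180,240,310,4.5)
d=load("top0")
for n,p,z in [("btn",(264.5,213),78),("b308",(308,200),25),("b345",(345,187),25),("b317",(317,238),25),("tom",(309,144),30),("bottle",(113,174),100),("dish",(109,250),10),("brown",(391,181),22),("pink1",(341,134),22),("pink2",(395,212),22)]:
    print(n,np.round(onz(d,[p],z)[0],1))
```

```text
btn [483.5 -72.   78. ]
b308 [ 527.8 -222.8   25. ]
b345 [ 569.9 -350.9   25. ]
b317 [ 399.  -248.5   25. ]
tom [ 720.8 -232.4   30. ]
bottle [616.9 412.5 100. ]
dish [372.5 453.6  10. ]
brown [ 588.1 -511.1   22. ]
pink1 [ 756.3 -346.5   22. ]
pink2 [ 481.4 -518.3   22. ]
```

View pics/top0_c270_120.png

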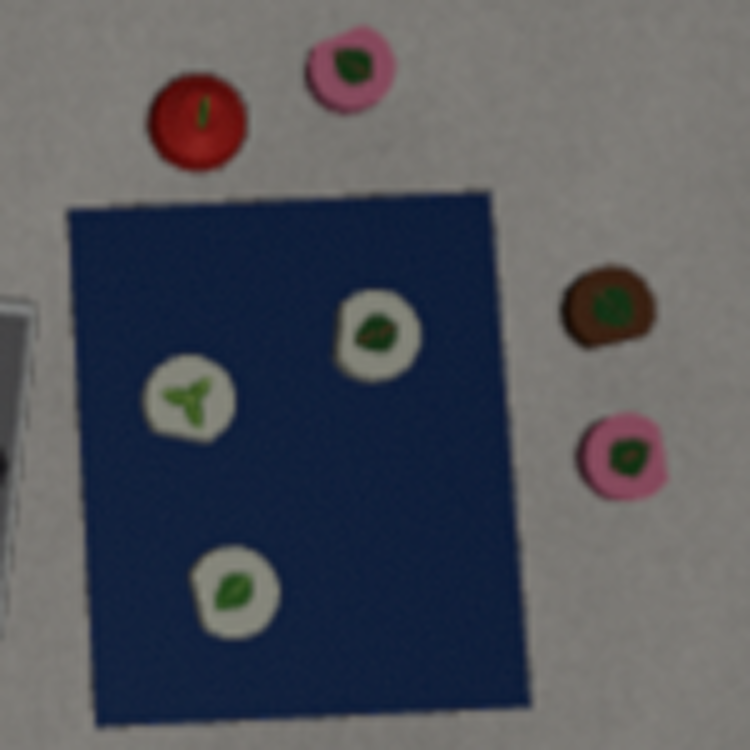

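View pics/top0_c150_155.png

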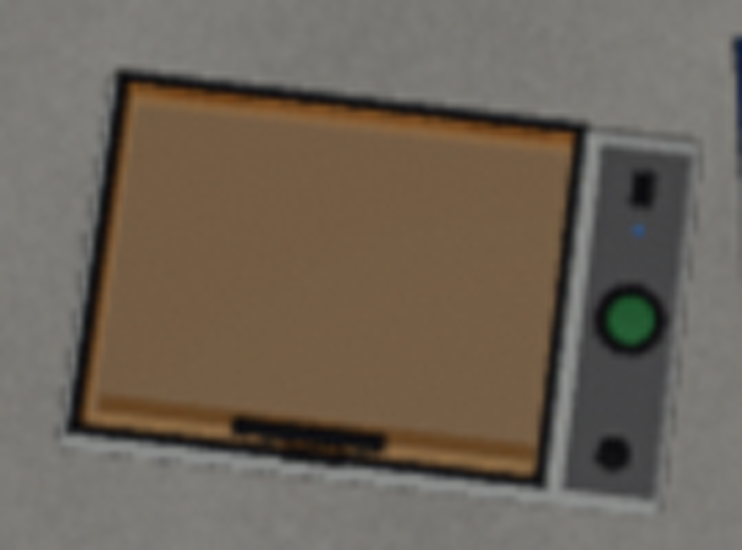

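View pics/scene0_c70_180.png

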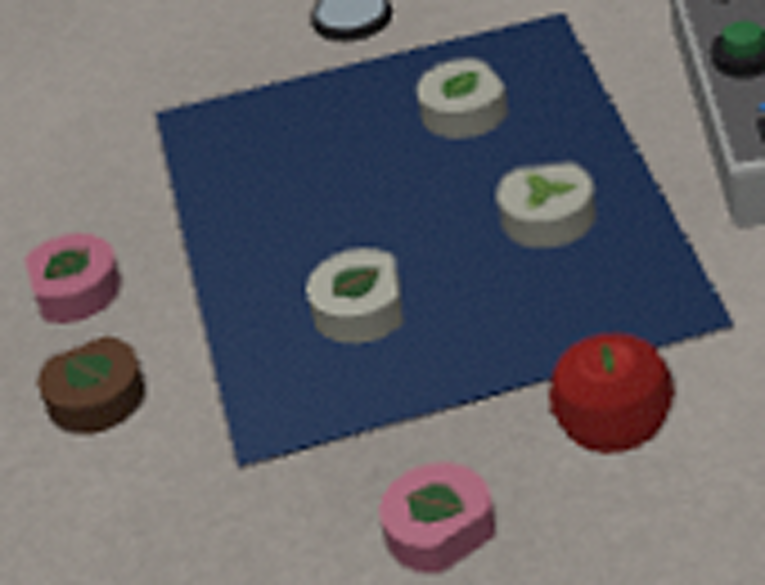

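Candidates: pale discs at top-view (317,238) = block1 (one broad leaf), (308,200) = block2 (three leaflets) and (345,187) = block3 (dark, red rib). The look-alikes are pink at (341,134) and (395,212) and brown at (391,181), all off the mat. The green button is at (264,213), and the only thing nearby that could be mistaken for it is the dark knob at (261,237). The crop confirms these choices.

```bash
cat >> h.py <<'E'
def blobs(d,mask,amin=40):
    n,l,st,c=cv2.connectedComponentsWithStats(mask.astype(np.uint8)); return [(st[i,4],c[i],l==i) for i in range(1,n) if st[i,4]>=amin]
def circfit(P):
    A=np.c_[2*P,np.ones(len(P))]; s=np.linalg.lstsq(A,(P**2).sum(1),rcond=None)[0]; return s[:2],np.sqrt(s[2]+s[0]**2+s[1]**2)
def subcontour(m,S=8):
    """sub-pixel contour from smooth-upsampled float mask/gray (value 0..1 threshold .5)"""
    g=cv2.resize(m.astype(np.float32),None,fx=S,fy=S,interpolation=cv2.INTER_CUBIC)
    cs,_=cv2.findContours((g>.5).astype(np.uint8),cv2.RETR_EXTERNAL,cv2.CHAIN_APPROX_NONE)
    c=max(cs,key=cv2.contourArea)[:,0].astype(float); return (c+.5)/S-.5
def blockfit(d,m,z):
    """top-face outline -> centre, radius, flat direction (deg)"""
    P=onz(d,subcontour(m),z)[:,:2]
    keep=np.ones(len(P),bool)
    for _ in range(8):
        c,r=circfit(P[keep]); e=np.hypot(*(P-c).T)-r; keep=e>-1.5
    # flat: angle-binned radius, centroid of the deficit
    a=np.arctan2(*(P-c).T[::-1]); w=np.clip(-(e)-0.8,0,None)
    g=np.arctan2((w*np.sin(a)).sum(),(w*np.cos(a)).sum())
    return c,r,np.degrees(g),-e.min()
def pale(d):
    hsv=cv2.cvtColor(d["color"],cv2.COLOR_RGB2HSV); return hsv
def blocks(d,z=25,roi=None):
    im=d["color"].astype(int); hsv=cv2.cvtColor(d["color"],cv2.COLOR_RGB2HSV)
    m=(hsv[...,2]>110)&((hsv[...,1]<90)|((hsv[...,0]>25)&(hsv[...,0]<90)))
    return m
def tgt(x,y,z,yaw=None):
    """prints shift in tool axes and turn to reach world xyz, tool-x yaw deg"""
    s=bot.sense(); from scipy.spatial.transform import Rotation as Rn
    w,a,b,c=s["tool_rot"]; R=Rn.from_quat([a,b,c,w]).as_matrix()
    sh=R.T@(np.array([x,y,z])-s["eef_pos"]); cur=np.degrees(np.arctan2(R[1,0],R[0,0]))
    t=0
    if yaw is not None:
        t=(cur-yaw+90)%180-90
    print("t",round(s["time_s"],2),"pos",np.round(s["eef_pos"],1),"yaw",round(cur,1),"F",np.round(s["wrist_force"],1),"g",round(s["gripper_width"],1),"q7",round(s["q"][6],2),"-> shift",np.round(sh,1),"turn",round(t,1),"(or",round(t-180*np.sign(t),1),")"); return R
E
python3 - <<'E'
from h import *
d=load("top0"); hsv=cv2.cvtColor(d["color"],cv2.COLOR_RGB2HSV)
for p in [(308,194),(345,195),(330,210),(317,245),(225,205),(260,200),(280,212),(258,215)]: print(p,hsv[p[1],p[0]],d["color"][p[1],p[0]])
T=load("scene0"); hs=cv2.cvtColor(T["color"],cv2.COLOR_RGB2HSV)
for n,dd,h in(("top",d,hsv),("scene",T,hs)):
    g=(h[...,0]>50)&(h[...,0]<90)&(h[...,1]>100)&(h[...,2]>40)
    r=(slice(195,230),slice(250,280)) if n=="top" else (slice(175,205),slice(220,250))
    M=np.zeros_like(g);M[r]=g[r]
    for a,c,mm in blobs(dd,M,8): print(n,a,c,onz(dd,[c],78))
E
```

```text
(308, 194) [ 30  19 132] [132 132 122]
(345, 195) [ 42  12 103] [101 103  98]
(330, 210) [110 183  60] [17 32 60]
(317, 245) [ 33  23 134] [133 134 122]
(225, 205) [ 16 106 116] [116  93  68]
(260, 200) [ 0  0 70] [70 70 70]
(280, 212) [ 20  12 126] [126 124 120]
(258, 215) [105  13  38] [36 37 38]
top 64 [264.171875 212.828125] [[484.06500468 -70.95612148  78.        ]]
scene 60 [234.81666667 188.38333333] [[496.76030001 -72.60540191  78.        ]]
```

Run:
```python
from h import *
up("scene0",215,145,360,225,5.4)
d=load("scene0");t=load("top0")
# triangulate button
o1,v1=ray(d,[[234.8,187.6]]);o2,v2=ray(t,[[264.2,212.8]])
A=np.c_[v1[0],-v2[0]];s=np.linalg.lstsq(A,o2-o1,rcond=None)[0];print(o1+s[0]*v1[0],o2+s[1]*v2[0])
# mat corners both views, check
for n,p in(("t",[(283.5,162),(368,158.5),(375.5,261.5),(289.5,265)]),): print(np.round(onz(t,p,3)))
for p in [(105,205),(194,183.5),(233,252),(123,283)]: print(np.round(onz(d,[p],3)))
print(proj(t,[[224,-636,222]]),proj(d,[[484,-71,78]]))
```

```text
[485.23091998 -68.93268001  72.31261948] [484.4784018  -71.25030279  72.35190996]
[[ 665. -145.    3.]
 [ 672. -442.    3.]
 [ 315. -449.    3.]
 [ 310. -155.    3.]]
[[ 324. -446.    3.]]
[[ 318. -155.    3.]]
[[ 672. -142.    3.]]
[[ 678. -439.    3.]]
[[469.40996706 298.5919871 ]] [[233.9136167  185.94197297]]
```

View pics/scene0_c215_145.png

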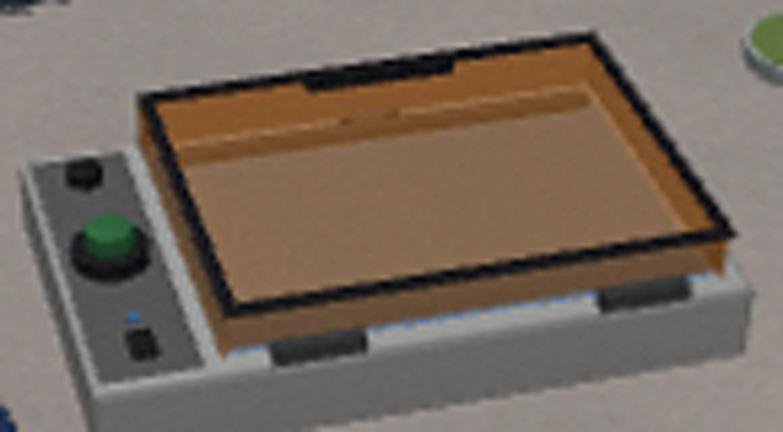

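Run:
```python
from h import *
t=load("top0")
c=np.array([(122,77),(583,128),(541,483),(73,432)])/5.5+[150,155]-.4
P=onz(t,c,89);print(np.round(P,1))
for a,b in((3,2),(0,1),(2,1),(3,0)):
    v=P[b]-P[a];print(np.hypot(v[0],v[1]),np.degrees(np.arctan2(v[1],v[0])))
tgt(484,-75,140,-7+90)
tgt(484,-75,140,-7)
```

```text
[[632.9 226.3  89. ]
 [597.4 -45.3  89. ]
 [390.3 -16.8  89. ]
 [424.9 253.7  89. ]]
272.77083508011475 -97.30084551532546
273.94928330230664 -97.452953275291
209.07101607141456 -7.835693449057898
209.79060982502625 -7.512270041059719
t 0.1 pos [ 224.1 -636.1  221.6] yaw -70.6 F [-0.1  0.5 -0.3] g 86.7 q7 -0.08 -> shift [-442.7 -431.6   82.3] turn 26.4 (or -153.6 )
t 0.1 pos [ 224.1 -636.1  221.6] yaw -70.6 F [-0.1  0.5 -0.3] g 86.7 q7 -0.08 -> shift [-442.7 -431.6   82.3] turn -63.6 (or 116.4 )
```

Emit:
{"op": "move_arm", "data": {
  "moves": [
    [[-443, -432, 0, -63, 0], [-443, -432, 0, -63, 0], [-443, -432, 0, -63, 0], [-443, -432, 0, -63, 0], [-443, -432, 0, -63, 0], [-443, -432, 0, -63, 0], [-443, -432, 0, -63, 0], [-443, -432, 0, -63, 0], [-443, -432, 0, -63, 0], [-443, -432, 0, -63, 0], [-443, -432, 0, -63, 0], [-443, -432, 0, -63, 0], [-443, -432, 0, -63, 0], [-443, -432, 0, -63, 0], [-443, -432, 0, -63, 0], [-443, -432, 0, -63, 0], [-443, -432, 0, -63, 0], [-443, -432, 0, -63, 0], [-443, -432, 0, -63, 0], [-443, -432, 0, -63, 0]]
  ]
}}

```text
time_s: 2.1
eef_pos: [484.3, -75.1, 222.4]
tool_rot: [-0.001, 0.998, -0.066, -0.0]
wrist_force: [0.5, 0.7, -0.5]
gripper_width: 0.3
```

Run:
```python
from h import *
tgt(483.5,-75.5,100,-7.5)
d=grab("top","top1");s=grab("scene","scene1");up("scene1",180,100,330,220,5)
p=bot.sense()["eef_pos"];print(proj(s,[p]),proj(d,[p]))
```

```text
t 2.1 pos [484.3 -75.1 222.4] yaw -7.6 F [ 0.5  0.7 -0.5] g 0.3 q7 -0.2 -> shift [ -0.6   0.7 122.4] turn -0.1 (or 179.9 )
[[230.38124783 143.16194586]] [[267.26037741 209.77805236]]
```

View pics/scene1_c180_100.png

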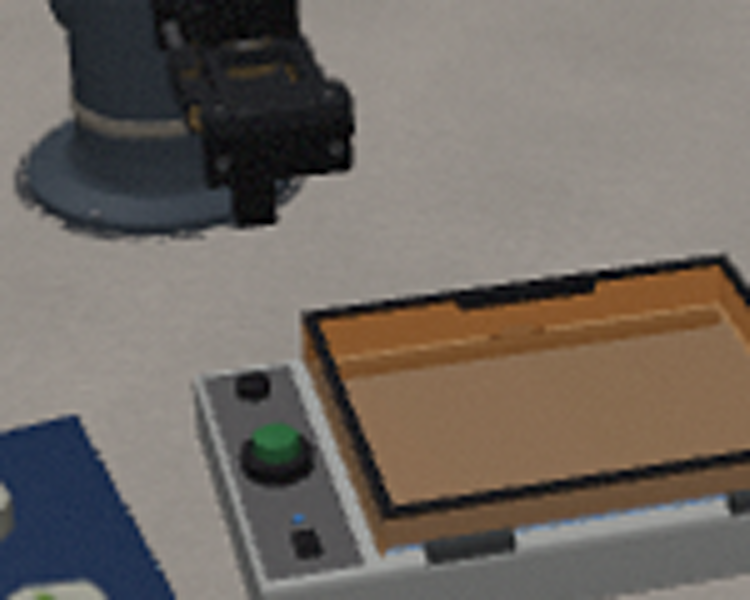

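Emit:
{"op": "move_arm", "data": {
  "moves": [
    [[0, 1, 50, 0, 0], [0, 1, 100, 0, 0], [0, 1, 130, 0, 0], [0, 1, 136, 0, 0], [0, 1, 138, 0, 0], [0, 1, 138, 0, 0]]
  ]
}}

```text
time_s: 2.8
eef_pos: [485.5, -75.6, 85.7]
tool_rot: [-0.001, 0.998, -0.066, 0.001]
wrist_force: [0.5, -0.5, 0.7]
gripper_width: 0.6
```

Run:
```python
from h import *
tgt(483.5,-75.5,71.5,-7.5)
d=grab("scene","scene2");up("scene2",180,120,330,240,5)
```

```text
t 2.8 pos [485.5 -75.6  85.7] yaw -7.6 F [ 0.5 -0.5  0.7] g 0.6 q7 -0.35 -> shift [-2.   0.2 14.2] turn -0.1 (or 179.9 )
```

View pics/scene2_c180_120.png

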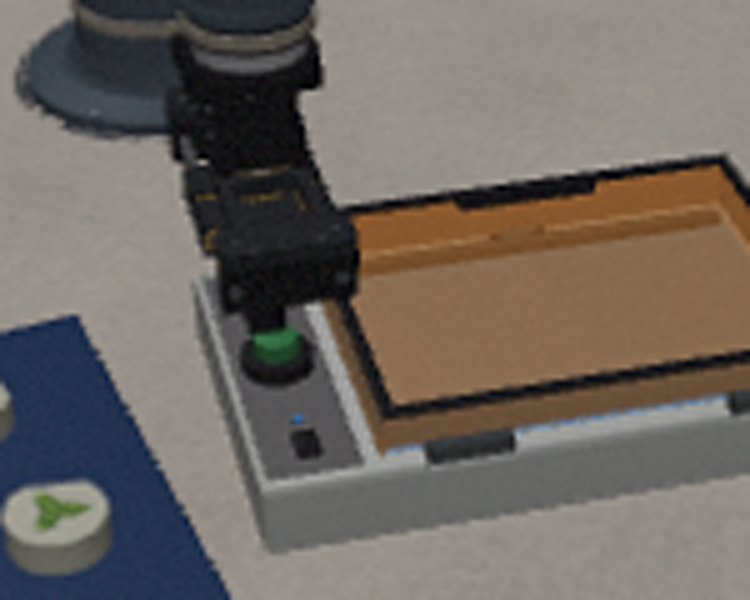

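Emit:
{"op": "move_arm", "data": {
  "moves": [
    [[-1, 1, 8, 0, 0], [-1, 1, 14, 0, 0], [-1, 1, 15, 0, 0], [-1, 1, 15, 0, 0], [-1, 20, 0, 0, 0], [-1, 60, -20, 0, 0], [-1, 110, -50, 0, 0], [-1, 120, -100, 0, 0], [-1, 120, -150, 0, 0], [-1, 120, -150, 0, 0], [-1, 120, -150, 0, 0], [-1, 120, -150, 0, 0], [-1, 120, -150, 0, 0], [-1, 120, -150, 0, 0], [-1, 120, -150, 0, 0]]
  ]
}}

```text
time_s: 4.35
eef_pos: [468.0, -194.2, 234.8]
tool_rot: [-0.001, 0.998, -0.066, 0.0]
wrist_force: [-0.6, -0.9, -0.1]
gripper_width: 0.4
```

Run:
```python
from h import *
state()
d=grab("scene","scene3");d=grab("top","top3")
```

```text
{'time_s': 4.35, 'q': [0.796, 0.229, -0.565, 1.886, 0.137, 1.065, 0.044], 'eef_pos': [467.955, -194.206, 234.823], 'tool_rot': [-0.001, 0.998, -0.066, 0.0], 'wrist_force': [-0.639, -0.884, -0.058], 'gripper_width': 0.418}
```

View pics/scene3.png

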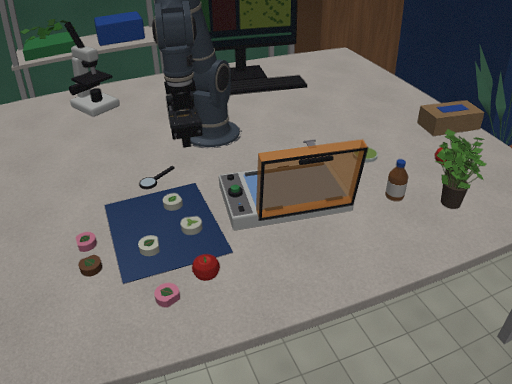

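View pics/top3.png

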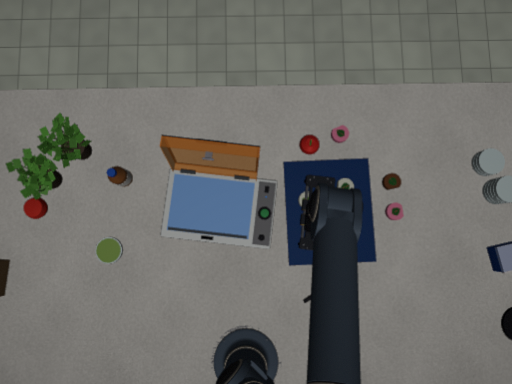

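The lid stands fully open, seen at top view (210,155). The blue bed is visible, with the dark bar along its front at about (208,232). The arm covers part of the mat.

Run:
```python
from h import *
d=load("top3");hsv=cv2.cvtColor(d["color"],cv2.COLOR_RGB2HSV)
up("top3",155,165,285,255,5.7)
for x in (190,210,230):
    print(x,[tuple(d["color"][y,x]) for y in range(222,246,1)])
m=(hsv[...,0]>100)&(hsv[...,0]<125)&(hsv[...,1]>90)&(hsv[...,2]>100)
M=np.zeros_like(m);M[160:250,160:262]=m[160:250,160:262]
B=max(blobs(d,M),key=lambda b:b[0]);print(B[0],B[1])
c=subcontour(B[2]);q=cv2.approxPolyDP(c.astype(np.float32)[:,None],4,True)[:,0];print(q);print(np.round(onz(d,q,55),1))
```

```text
190 [(np.uint8(83), np.uint8(112), np.uint8(149)), (np.uint8(83), np.uint8(112), np.uint8(149)), (np.uint8(83), np.uint8(112), np.uint8(149)), (np.uint8(83), np.uint8(112), np.uint8(149)), (np.uint8(83), np.uint8(111), np.uint8(149)), (np.uint8(84), np.uint8(113), np.uint8(151)), (np.uint8(83), np.uint8(112), np.uint8(149)), (np.uint8(62), np.uint8(80), np.uint8(103)), (np.uint8(44), np.uint8(48), np.uint8(52)), (np.uint8(51), np.uint8(54), np.uint8(56)), (np.uint8(103), np.uint8(109), np.uint8(115)), (np.uint8(135), np.uint8(139), np.uint8(140)), (np.uint8(142), np.uint8(144), np.uint8(142)), (np.uint8(141), np.uint8(143), np.uint8(141)), (np.uint8(142), np.uint8(143), np.uint8(141)), (np.uint8(142), np.uint8(144), np.uint8(142)), (np.uint8(141), np.uint8(143), np.uint8(141)), (np.uint8(128), np.uint8(129), np.uint8(128)), (np.uint8(125), np.uint8(123), np.uint8(121)), (np.uint8(130), np.uint8(127), np.uint8(123)), (np.uint8(132), np.uint8(130), np.uint8(126)), (np.uint8(132), np.uint8(130), np.uint8(126)), (np.uint8(131), np.uint8(129), np.uint8(125)), (np.uint8(130), np.uint8(128)
[... 1730 characters left out ...]
, np.uint8(45), np.uint8(49)), (np.uint8(59), np.uint8(65), np.uint8(71)), (np.uint8(120), np.uint8(123), np.uint8(124)), (np.uint8(143), np.uint8(145), np.uint8(143)), (np.uint8(143), np.uint8(145), np.uint8(143)), (np.uint8(142), np.uint8(144), np.uint8(142)), (np.uint8(143), np.uint8(144), np.uint8(142)), (np.uint8(144), np.uint8(146), np.uint8(144)), (np.uint8(143), np.uint8(145), np.uint8(144)), (np.uint8(127), np.uint8(127), np.uint8(125)), (np.uint8(123), np.uint8(122), np.uint8(118))]
4255 [210.72620447 204.86556992]
[[174.6875 174.6875]
 [167.6875 226.3125]
 [247.4375 237.1875]
 [252.0625 182.5625]]
[[618.3 223.7  55. ]
 [447.2 246.   55. ]
 [406.6 -15.1  55. ]
 [587.  -33.7  55. ]]
```

View pics/top3_c155_165.png

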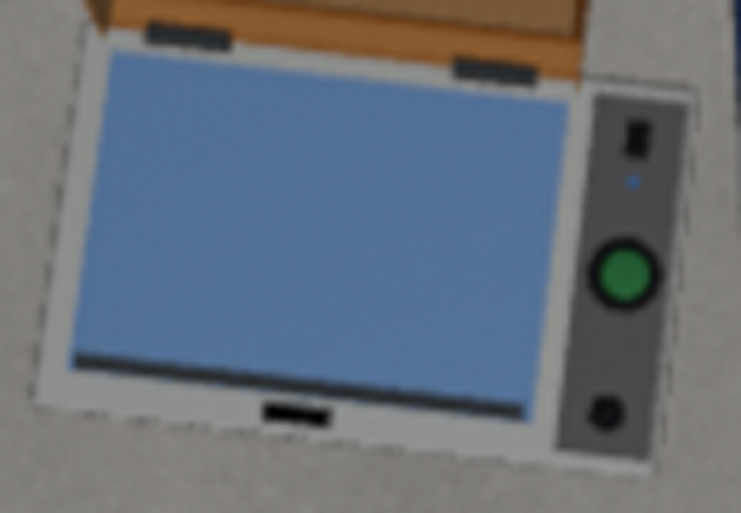

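```bash
cat >> h.py <<'E'
def barfit(d):
    im=d["color"].astype(float); pts=[]
    for x in range(173,244):
        y0=229.5+(x-190)*0.105
        ys=np.arange(int(y0)-6,int(y0)+5); v=im[ys,x,2]
        k=np.where((v[:-1]>100)&(v[1:]<=100))[0]
        if len(k): k=k[0]; pts.append((x,ys[k]+(v[k]-100)/(v[k]-v[k+1])))
    return np.array(pts)
def viewer_init(d,zb=63):
    P=onz(d,barfit(d),zb)[:,:2]
    c,v=None,None
    vx,vy,x0,y0=cv2.fitLine(P.astype(np.float32),cv2.DIST_HUBER,0,.01,.01)[:,0]
    if vy<0: vx,vy=-vx,-vy
    return np.array([x0,y0]),np.array([vx,vy]),P
E
python3 - <<'E'
from h import *
d=load("top3")
p0,u,P=viewer_init(d); n=np.array([u[1],-u[0]])
print(p0,u,np.degrees(np.arctan2(n[1],n[0])),len(P),np.std((P-p0)@n))
ends=onz(d,np.array([(75,360),(523,408)])/5.7+[155,165]-.4,62)[:,:2]
ts=(ends-p0)@u;print(ts,np.diff(ts)); mid=p0+u*ts.mean();print("bar mid",mid)
# cross-check hinge/box: button should be y = -(137+~3+38)
b=np.array([484.2,-71.2])-mid;print("button in viewer",b@n,b@u)
# box outline x -35..195 y -210..155 project
for x,y in((-35,-210),(-35,155),(195,155),(195,-210)):
    w=mid+n*x+u*y; print(np.round(proj(d,[[*w,55]])[0],1))
for x,y in((0,-130),(0,130)):
    w=mid+n*x+u*y; print(np.round(proj(d,[[*w,63]])[0],1), np.round(proj(load("scene3"),[[*w,63]])[0],1))
np.savez("viewer.npz",mid=mid,n=n,u=u)
E
```

```text
[430.63577  125.372345] [0.13444674 0.99092084] -7.726628 71 0.19689475580273907
[ 119.36215795 -138.61234696] [-257.97450491]
bar mid [429.34171013 115.83463822]
button in viewer 79.50642018080723 -177.9610028893161
[269.8 249.1]
[159.  236.2]
[168.9 167.4]
[277.4 179.9]
[246.7 235.6] [244.3 173.5]
[167.6 226.4] [323.1 162.3]
```

```bash
cat >> h.py <<'E'
def palemask(d):
    hsv=cv2.cvtColor(d["color"],cv2.COLOR_RGB2HSV); h,s,v=[hsv[...,i].astype(int) for i in range(3)]
    return (v>80)&(s<80)
def matblocks(d,z=25,box=(286,155,372,268)):
    """fit every pale blob within top-view box: fill leaf holes, fit."""
    x0,y0,x1,y1=box; im=d["color"].astype(np.float32)
    g=im[...,0].copy(); # red: mat 17, resin ~130, leaf in between
    m=np.zeros(g.shape,np.uint8); m[y0:y1,x0:x1]=(g[y0:y1,x0:x1]>72)
    out=[]
    cs,_=cv2.findContours(m,cv2.RETR_EXTERNAL,cv2.CHAIN_APPROX_NONE)
    for c in cs:
        if cv2.contourArea(c)<120: continue
        f=np.zeros_like(m); cv2.drawContours(f,[c],-1,1,-1)
        lv=np.where(f>0,np.maximum(g,75),g)  # fill leaf; soft outline kept
        er=cv2.erode(f,np.ones((3,3),np.uint8)); lv=np.where(er>0,130,lv)
        dil=cv2.dilate(f,np.ones((5,5),np.uint8)); lv=np.where(dil>0,lv,17)
        soft=np.clip((lv-17)/(127-17),0,1)
        cen,r,a,fd=blockfit(d,soft,z); M=cv2.moments(c)
        out.append((np.round([M["m10"]/M["m00"],M["m01"]/M["m00"]],1),np.round(cen,1),round(r,1),round(a,1),round(fd,1)))
    return out
E
python3 - <<'E'
from h import *
for o in matblocks(load("top0")): print(o)
a=load("scene0")["color"].astype(int);b=load("scene3")["color"].astype(int)
df=np.abs(a-b).sum(2)[180:300,75:215]; print((df>90).sum(), np.argwhere(df>90)[:10]+[180,75])
E
```

```text
(array([316.6, 238. ]), array([ 399., -246.]), np.float64(30.6), np.float64(101.8), np.float64(5.6))
(array([331. , 263.9]), array([ 379.4, -284.9]), np.float64(170.3), np.float64(168.7), np.float64(105.7))
(array([307.5, 199.2]), array([ 529.4, -220.9]), np.float64(30.8), np.float64(167.7), np.float64(5.2))
(array([345. , 186.6]), array([ 571.5, -349.4]), np.float64(31.1), np.float64(81.7), np.float64(7.0))
(array([328.6, 158.7]), array([ 609.8, -298.2]), np.float64(172.9), np.float64(-10.2), np.float64(115.3))
0 []
```

Run:
```python
from h import *
tgt(399,-246,100,11.8)
```

```text
t 4.45 pos [ 468.2 -194.4  235.3] yaw -7.6 F [0.7 0.2 0.4] g 0.5 q7 0.04 -> shift [-62.   60.5 135.1] turn -19.4 (or 160.6 )
```

Emit:
{"op": "move_arm", "data": {
  "moves": [
    [[-62, 60, 60, -19, 1], [-62, 60, 100, -19, 1], [-62, 60, 140, -19, 1], [-62, 60, 165, -19, 1], [-62, 60, 165, -19, 1], [-62, 60, 165, -19, 1], [-62, 60, 165, -19, 1], [-62, 60, 165, -19, 1]]
  ]
}}

```text
time_s: 5.25
eef_pos: [401.3, -245.9, 72.4]
tool_rot: [0.001, 0.995, 0.1, 0.003]
wrist_force: [-0.8, 0.1, 0.4]
gripper_width: 56.4
```

Run:
```python
from h import *
tgt(399,-246,8,11.8)
grab("scene","scene4");up("scene4",100,150,250,270,5)
```

```text
t 5.25 pos [ 401.3 -245.9   72.4] yaw 11.5 F [-0.8  0.1  0.4] g 56.4 q7 0.37 -> shift [-2.6 -0.5 64.4] turn -0.3 (or 179.7 )
```

View pics/scene4_c100_150.png

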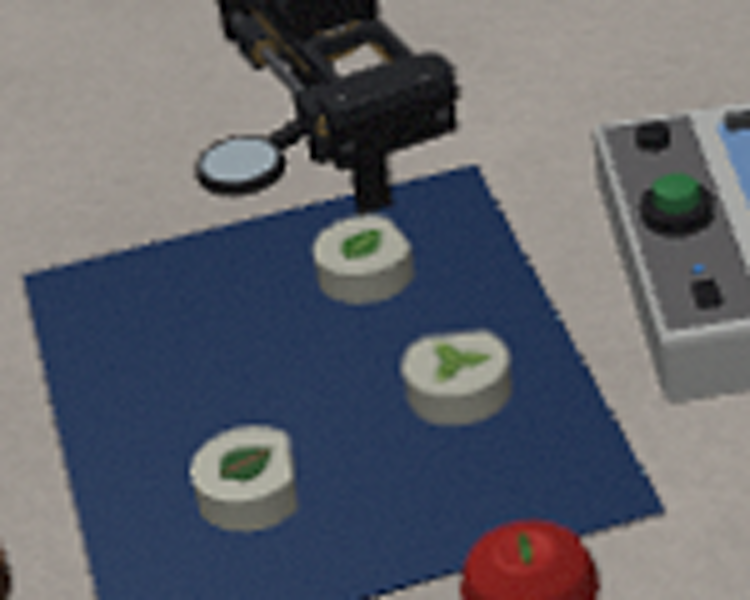

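Emit:
{"op": "move_arm", "data": {
  "moves": [
    [[-2.5, -0.5, 0, 0, 1], [-2.5, -0.5, 0, 0, 1], [-2.5, -0.5, 0, 0, 1], [-2.5, -0.5, 0, 0, 1], [-2.5, -0.5, 0, 0, 1], [-2.5, -0.5, 20, 0, 1], [-2.5, -0.5, 40, 0, 1], [-2.5, -0.5, 55, 0, 1], [-2.5, -0.5, 64, 0, 1], [-2.5, -0.5, 64, 0, 1], [-2.5, -0.5, 64, 0, 1]]
  ]
}}

```text
time_s: 6.4
eef_pos: [399.0, -245.9, 8.4]
tool_rot: [0.001, 0.995, 0.1, 0.003]
wrist_force: [0.5, -0.4, 0.4]
gripper_width: 87.1
```

Emit:
{"op": "move_arm", "data": {
  "moves": [
    [[0, 0, 0, 0, 0], [0, 0, 0, 0, 0], [0, 0, 0, 0, 0], [0, 0, 0, 0, 0], [0, 0, 0, 0, 0], [0, 0, 0, 0, 0], [0, 0, 0, 0, 0], [0, 0, 0, 0, 0]]
  ],
  "force": 20
}}

```text
time_s: 7.2
eef_pos: [399.3, -246.1, 8.6]
tool_rot: [0.001, 0.995, 0.1, 0.003]
wrist_force: [-0.7, -0.0, 5.0]
gripper_width: 59.4
```

Run:
```python
from h import *
tgt(399,-246,150,11.8)
```

```text
t 7.2 pos [ 399.3 -246.1    8.6] yaw 11.5 F [-0.7 -0.   5. ] g 59.4 q7 0.28 -> shift [   0.6    0.2 -141.4] turn -0.3 (or 179.7 )
```

Emit:
{"op": "move_arm", "data": {
  "moves": [
    [[0, 0, -30, 0, 0], [0, 0, -80, 0, 0], [0, 0, -130, 0, 0], [0, 0, -150, 0, 0], [0, 0, -150, 0, 0], [0, 0, -150, 0, 0]]
  ]
}}

```text
time_s: 7.8
eef_pos: [397.5, -245.8, 158.1]
tool_rot: [0.001, 0.995, 0.1, 0.003]
wrist_force: [-1.0, 0.0, -1.5]
gripper_width: 59.0
```

```bash
cat >> h.py <<'E'
def V(x,y):
    z=np.load("viewer.npz"); return z["mid"]+x*z["n"]+y*z["u"]
E
python3 - <<'E'
from h import *
grab("scene","scene5");up("scene5",100,120,250,240,5)
x,y=V(30,-80);tgt(x,y,150,82.3)
x,y=V(30,80);tgt(x,y,150,82.3)
E
```

```text
t 7.85 pos [ 397.1 -245.5  157.3] yaw 11.4 F [-0.2  0.6 -1. ] g 59.3 q7 0.48 -> shift [ 105.4 -262.4    7.5] turn -70.9 (or 109.1 )
t 7.85 pos [ 397.1 -245.5  157.3] yaw 11.4 F [-0.2  0.6 -1. ] g 59.3 q7 0.48 -> shift [ 157.9 -413.5    7.6] turn -70.9 (or 109.1 )
```

View pics/scene5_c100_120.png

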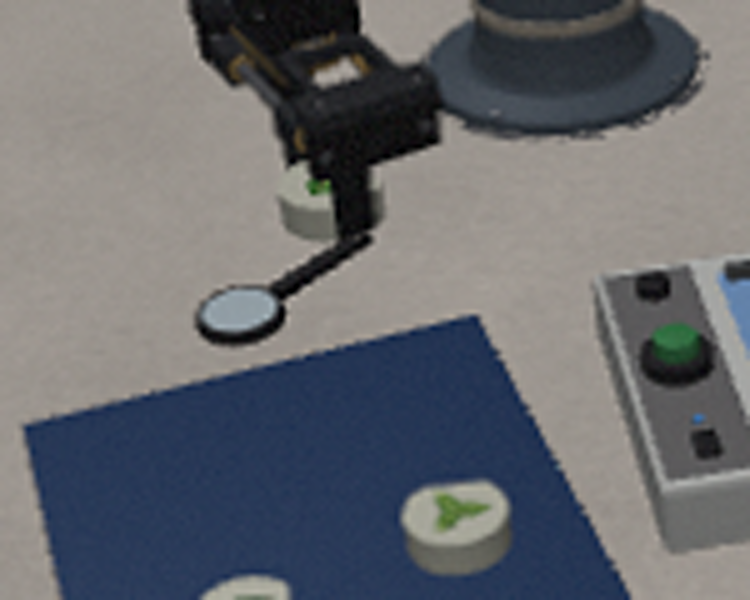

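Emit:
{"op": "move_arm", "data": {
  "moves": [
    [[50, 0, 7, -8, 0], [90, -40, 7, -16, 0], [130, -80, 7, -24, 0], [150, -125, 7, -32, 0], [160, -170, 7, -40, 0], [160, -220, 7, -48, 0], [160, -265, 7, -56, 0], [160, -310, 7, -64, 0], [158, -355, 7, -71, 0], [158, -395, 7, -71, 0], [158, -413, 7, -71, 0], [158, -413, 7, -71, 0], [158, -413, 7, -71, 0], [158, -413, 7, -71, 0], [158, -413, 7, -71, 0]]
  ]
}}

```text
time_s: 9.35
eef_pos: [470.2, 188.9, 150.0]
tool_rot: [0.001, 0.753, 0.658, 0.001]
wrist_force: [0.4, 0.2, -0.7]
gripper_width: 59.2
```

Run:
```python
from h import *
x,y=V(30,80);tgt(x,y,63,82.3)
state()
grab("scene","scene6");up("scene6",220,90,370,220,5)
```

```text
t 9.35 pos [470.2 188.9 150. ] yaw 82.3 F [ 0.4  0.2 -0.7] g 59.2 q7 0.56 -> shift [ 2.1 -1.  87. ] turn 0.0 (or -180.0 )
{'time_s': 9.35, 'q': [0.283, 0.434, -0.944, 1.969, 0.435, 0.952, 0.561], 'eef_pos': [470.247, 188.929, 149.967], 'tool_rot': [0.001, 0.753, 0.658, 0.001], 'wrist_force': [0.446, 0.206, -0.676], 'gripper_width': 59.184}
```

View pics/scene6_c220_90.png

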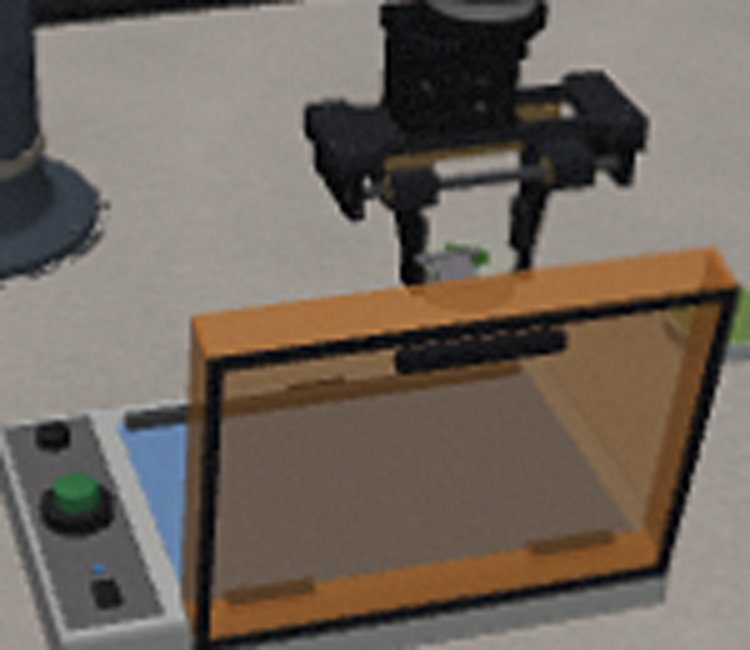

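Emit:
{"op": "move_arm", "data": {
  "moves": [
    [[2, -1, 30, 0, 0], [2, -1, 60, 0, 0], [2, -1, 80, 0, 0], [2, -1, 85, 0, 0], [2, -1, 87, 0, 0], [2, -1, 88, 0, 0], [2, -1, 88, 0, 0]]
  ]
}}

```text
time_s: 10.1
eef_pos: [470.6, 191.5, 63.1]
tool_rot: [0.002, 0.753, 0.658, 0.002]
wrist_force: [-0.2, 0.2, -0.7]
gripper_width: 59.2
```

Run:
```python
from h import *
x,y=V(24,80);tgt(x,y,60.5,82.3)
grab("top","top6");up("top6",150,180,250,260,7)
```

```text
t 10.1 pos [470.6 191.5  63.1] yaw 82.3 F [-0.2  0.2 -0.7] g 59.2 q7 0.43 -> shift [-0.5 -6.7  2.6] turn -0.0 (or 180.0 )
```

View pics/top6_c150_180.png

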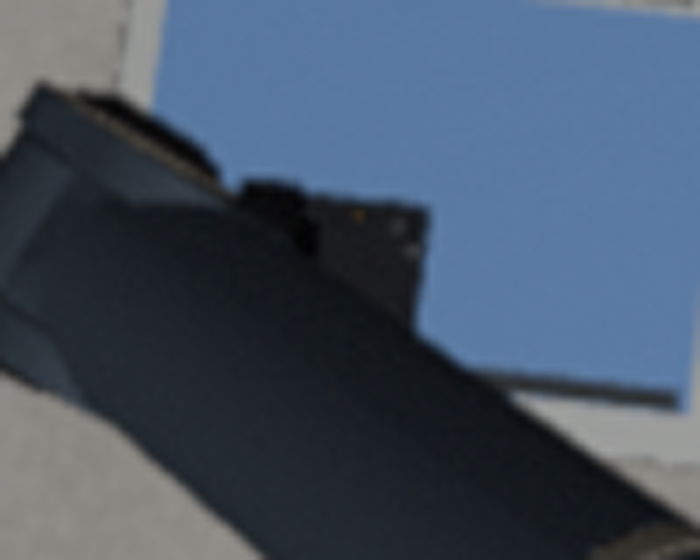

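Emit:
{"op": "move_arm", "data": {
  "moves": [
    [[0, 0, 2, 0, 0], [0, 0, 2.5, 0, 0], [0, -2, 2.5, 0, 0], [0, -4, 2.5, 0, 0], [0, -6, 2.5, 0, 0], [0, -7, 2.5, 0, 0], [0, -8, 2.5, 0, 0], [0, -8, 2.5, 0, 0]]
  ]
}}

```text
time_s: 10.95
eef_pos: [465.5, 192.3, 61.3]
tool_rot: [0.003, 0.753, 0.658, 0.004]
wrist_force: [6.8, -1.1, -1.0]
gripper_width: 59.2
```

Run:
```python
from h import *
x,y=V(24,80);tgt(x,y,60.5,82.3)
```

```text
t 10.95 pos [465.5 192.3  61.3] yaw 82.2 F [ 6.8 -1.1 -1. ] g 59.2 q7 0.42 -> shift [-0.6 -1.5  0.8] turn -0.1 (or 179.9 )
```

Emit:
{"op": "move_arm", "data": {
  "moves": [
    [[0, -2, 1, 0, 0], [0, -2, 1.5, 0, 0], [0, -2, 2, 0, 0], [0, -2, 2, 0, 0]]
  ]
}}

```text
time_s: 11.35
eef_pos: [465.8, 192.3, 60.7]
tool_rot: [0.005, 0.754, 0.657, 0.005]
wrist_force: [3.7, -2.8, 8.5]
gripper_width: 59.4
```

Run:
```python
from h import *
x,y=V(24,80);tgt(x,y,60.5,82.3)
```

```text
t 11.35 pos [465.8 192.3  60.7] yaw 82.2 F [ 3.7 -2.8  8.5] g 59.4 q7 0.41 -> shift [-0.7 -1.8  0.2] turn -0.1 (or 179.9 )
```

Emit:
{"op": "move_arm", "data": {
  "moves": [
    [[0, 0, 0, 0, 0.8], [0, 0, 0, 0, 0.8], [0, 0, 0, 0, 0.8], [0, 0, 0, 0, 0.8], [0, 0, 0, 0, 0.8], [0, 0, -20, 0, 0.8], [0, 0, -50, 0, 0.8], [0, 0, -90, 0, 0.8], [0, 0, -90, 0, 0.8], [0, 0, -90, 0, 0.8]]
  ]
}}

```text
time_s: 12.35
eef_pos: [464.8, 192.2, 151.2]
tool_rot: [0.005, 0.754, 0.657, 0.006]
wrist_force: [-0.9, -0.8, -0.7]
gripper_width: 69.3
```

Run:
```python
from h import *
tgt(529.4,-220.9,150,77.7)
grab("scene","scene7");up("scene7",220,90,370,220,5)
```

```text
t 12.35 pos [464.8 192.2 151.2] yaw 82.2 F [-0.9 -0.8 -0.7] g 69.3 q7 0.54 -> shift [-400.4  120.4    2.2] turn 4.5 (or -175.5 )
```

View pics/scene7_c220_90.png

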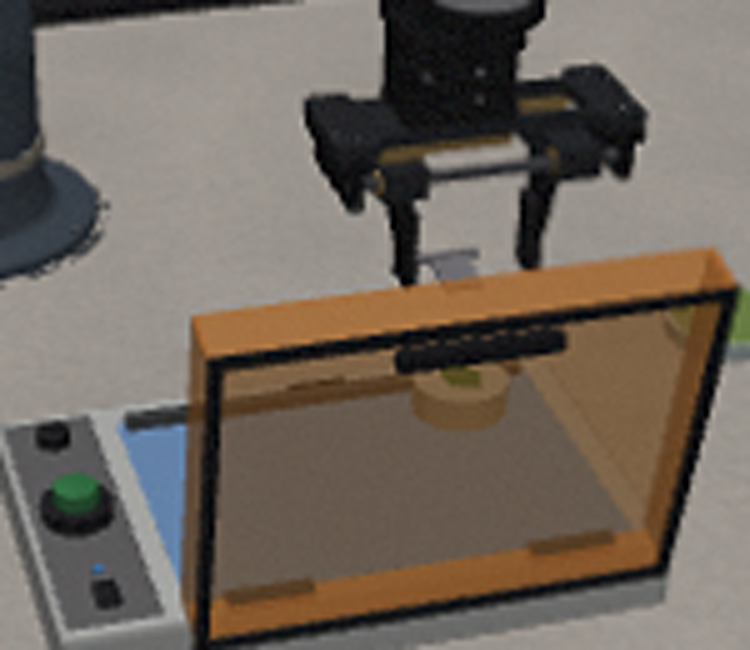

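Run:
```python
from h import *
a=load("scene0")["color"].astype(int);b=load("scene7")["color"].astype(int)
df=np.abs(a-b).sum(2)[205:300,75:215]; print((df>60).sum())
d=grab("top","top7");
for o in matblocks(d): print(o)
for o in matblocks(d,77,(163,190,250,236)): print("bed",o)
up("top7",150,160,400,270,3)
```

```text
82
(array([330.9, 263.9]), array([ 379.4, -285. ]), np.float64(170.4), np.float64(168.6), np.float64(106.1))
(array([307.4, 199.2]), array([ 529.4, -220.9]), np.float64(31.2), np.float64(167.7), np.float64(5.4))
(array([345. , 186.7]), array([ 571.4, -349.3]), np.float64(31.6), np.float64(82.1), np.float64(6.9))
(array([328.9, 158.9]), array([ 608.2, -298.2]), np.float64(173.7), np.float64(-10.8), np.float64(114.9))
bed (array([217.7, 207.8]), array([488.7, 118.8]), np.float64(166.6), np.float64(5.2), np.float64(159.5))
```

View pics/top7_c150_160.png

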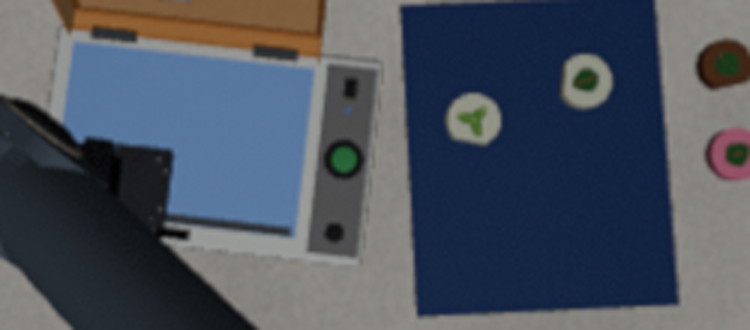

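Emit:
{"op": "move_arm", "data": {
  "moves": [
    [[-48, 14, 0, 0, 0.8], [-96, 28, 0, 2, 0.8], [-144, 43, 0, 4, 0.8], [-192, 58, 0, 4.5, 0.8], [-240, 72, 0, 4.5, 0.8], [-288, 86, 0, 4.5, 1], [-336, 100, 0, 4.5, 1], [-380, 114, 0, 4.5, 1], [-400, 120, 0, 4.5, 1], [-400, 120, 20, 4.5, 1], [-400, 120, 60, 4.5, 1], [-400, 120, 90, 4.5, 1], [-400, 120, 95, 4.5, 1], [-400, 120, 95, 4.5, 1], [-400, 120, 95, 4.5, 1]]
  ]
}}

```text
time_s: 13.95
eef_pos: [530.2, -220.9, 56.8]
tool_rot: [0.005, 0.779, 0.627, 0.005]
wrist_force: [0.2, 0.8, 1.3]
gripper_width: 87.1
```

Run:
```python
from h import *
tgt(529.4,-220.9,8.5,77.7)
d=grab("top","top8")
for o in matblocks(d): print(o)
for o in matblocks(d,77,(168,195,245,238)): print("bed",o)
up("top8",155,165,285,255,5.7)
grab("scene","scene8");up("scene8",140,180,230,270,6)
```

```text
t 13.95 pos [ 530.2 -220.9   56.8] yaw 77.7 F [0.2 0.8 1.3] g 87.1 q7 1.18 -> shift [-0.2 -1.4 48.2] turn -0.0 (or 180.0 )
(array([311.5, 263.4]), array([ 380.9, -234.5]), np.float64(129.2), np.float64(148.0), np.float64(62.1))
(array([328.9, 158.9]), array([ 608.2, -298.2]), np.float64(173.7), np.float64(-10.8), np.float64(114.9))
bed (array([188. , 234.4]), array([424.6, 130.4]), np.float64(118.0), np.float64(-176.3), np.float64(116.3))
bed (array([207.5, 212.6]), array([484.5, 118.3]), np.float64(146.2), np.float64(136.4), np.float64(94.1))
```

View pics/top8_c155_165.png

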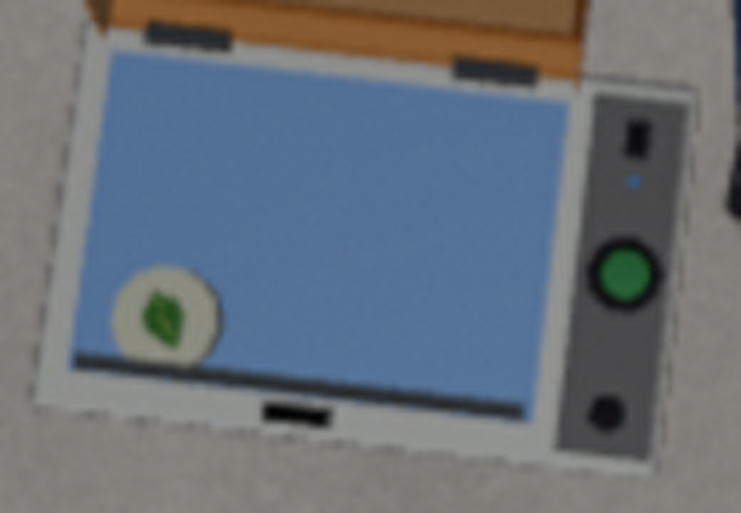

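View pics/scene8_c140_180.png

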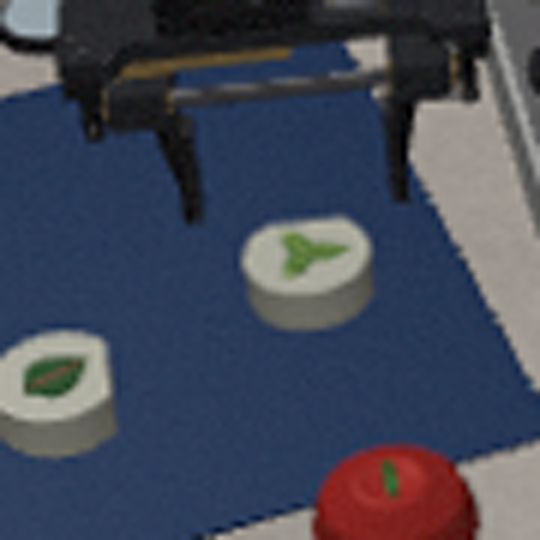

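Block1 lies against the bar at crop (165,317), apparently flush. Block2 is in line under the open jaws.

Emit:
{"op": "move_arm", "data": {
  "moves": [
    [[0, -1.4, 20, 0, 1], [0, -1.4, 38, 0, 1], [0, -1.4, 47, 0, 1], [0, -1.4, 48, 0, 1], [0, -1.4, 48, 0, 1], [0, -1.4, 48, 0, 0], [0, -1.4, 48, 0, 0], [0, -1.4, 48, 0, 0], [0, -1.4, 48, 0, 0], [0, -1.4, 48, 0, 0], [0, -1.4, 48, 0, 0], [0, -1.4, 48, 0, 0], [0, -1.4, 48, 0, 0]]
  ],
  "force": 20
}}

```text
time_s: 15.35
eef_pos: [529.9, -221.1, 9.6]
tool_rot: [0.006, 0.779, 0.627, 0.005]
wrist_force: [-0.0, 0.1, 3.5]
gripper_width: 59.1
```

Run:
```python
from h import *
tgt(529.4,-220.9,8.5,77.7)
x,y=V(30,0);tgt(x,y,150,82.3)
```

```text
t 15.35 pos [ 529.9 -221.1    9.6] yaw 77.7 F [-0.   0.1  3.5] g 59.1 q7 1.13 -> shift [ 0.1 -0.5  1.1] turn -0.0 (or 180.0 )
t 15.35 pos [ 529.9 -221.1    9.6] yaw 77.7 F [-0.   0.1  3.5] g 59.1 q7 1.13 -> shift [ 310.2 -138.1 -142.2] turn -4.6 (or 175.4 )
```

Emit:
{"op": "move_arm", "data": {
  "moves": [
    [[0, 0, -40, 0, 0], [0, 0, -85, 0, 0], [0, 0, -130, 0, 0], [0, 0, -142, 0, 0], [40, -20, -142, -2, 0], [85, -40, -142, -4, 0], [130, -60, -142, -4.6, 0], [175, -80, -142, -4.6, 0], [220, -100, -142, -4.6, 0], [265, -120, -142, -4.6, 0], [300, -135, -142, -4.6, 0], [310, -138, -142, -4.6, 0], [310, -138, -142, -4.6, 0], [310, -138, -142, -4.6, 0]]
  ]
}}

```text
time_s: 16.75
eef_pos: [459.1, 110.0, 149.1]
tool_rot: [0.006, 0.754, 0.657, 0.004]
wrist_force: [0.2, -0.6, -1.2]
gripper_width: 59.2
```

Run:
```python
from h import *
x,y=V(30,0);tgt(x,y,64,82.3)
grab("scene","scene9");up("scene9",220,80,370,210,5)
```

```text
t 16.75 pos [459.1 110.  149.1] yaw 82.2 F [ 0.2 -0.6 -1.2] g 59.2 q7 0.72 -> shift [ 1.9 -1.5 85.1] turn -0.1 (or 179.9 )
```

View pics/scene9_c220_80.png

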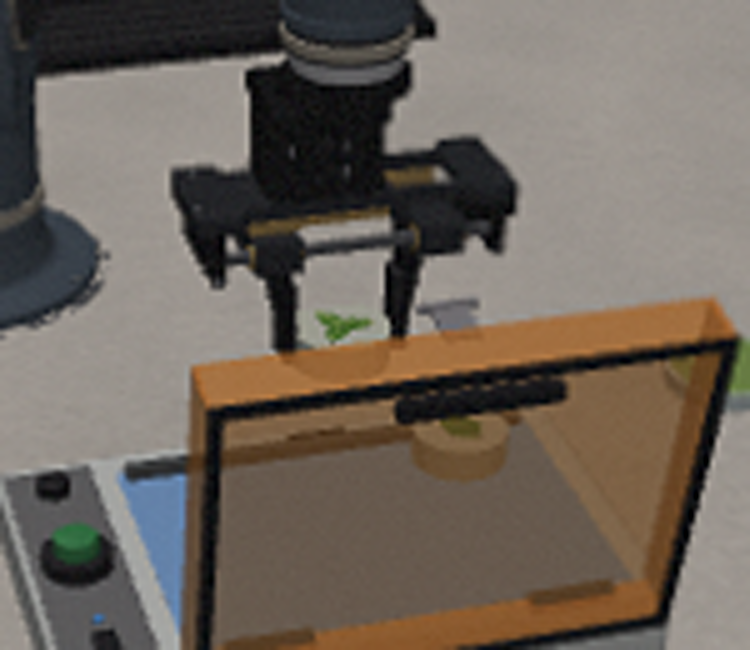

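Emit:
{"op": "move_arm", "data": {
  "moves": [
    [[0, -1, 30, 0, 0], [0, -1, 60, 0, 0], [0, -1, 80, 0, 0], [0, -1.5, 85, 0, 0], [0, -1.5, 87, 0, 0], [0, -3.5, 87, 0, 0], [0, -5.5, 87, 0, 0], [0, -7.5, 87, 0, 0], [0, -9, 87.5, 0, 0], [0, -10, 88, 0, 0], [0, -10, 88, 0, 0]]
  ]
}}

```text
time_s: 17.9
eef_pos: [453.4, 110.7, 62.2]
tool_rot: [0.007, 0.754, 0.657, 0.006]
wrist_force: [4.5, -2.6, 1.8]
gripper_width: 59.5
```

Run:
```python
from h import *
x,y=V(24,0);tgt(x,y,61.5,82.3)
```

```text
t 17.9 pos [453.4 110.7  62.2] yaw 82.1 F [ 4.5 -2.6  1.8] g 59.5 q7 0.55 -> shift [ 1.9 -0.5  0.7] turn -0.2 (or 179.8 )
```

Touching the bar and nearly down. I'll lower slightly, release and lift.

Emit:
{"op": "move_arm", "data": {
  "moves": [
    [[0, -1, 1, 0, 0], [0, -1, 1.5, 0, 0], [0, -1, 1.5, 0, 0], [0, 0, 0.5, 0, 0.8], [0, 0, 0.5, 0, 0.8], [0, 0, 0.5, 0, 0.8], [0, 0, 0.5, 0, 0.8], [0, 0, 0.5, 0, 0.8], [0, 0, -20, 0, 0.8], [0, 0, -50, 0, 0.8], [0, 0, -90, 0, 0.8], [0, 0, -90, 0, 0.8], [0, 0, -90, 0, 0.8]]
  ]
}}

```text
time_s: 19.2
eef_pos: [451.9, 110.8, 152.7]
tool_rot: [0.008, 0.754, 0.657, 0.007]
wrist_force: [-0.3, -0.3, 0.2]
gripper_width: 69.0
```

Run:
```python
from h import *
d=grab("top","top9")
for o in matblocks(d): print(o)
tgt(571.4,-349.3,150,-8)
grab("scene","scene10");up("scene10",100,80,370,210,2.9)
```

```text
(array([330.9, 263.9]), array([ 379.4, -285. ]), np.float64(170.4), np.float64(168.6), np.float64(105.8))
(array([345. , 186.7]), array([ 571.4, -349.3]), np.float64(31.6), np.float64(82.3), np.float64(7.0))
(array([329.1, 158.9]), array([ 608.2, -298.2]), np.float64(173.7), np.float64(-10.8), np.float64(114.9))
t 19.25 pos [451.2 110.4 151.8] yaw 82.1 F [ 0.6  0.  -1.7] g 69.8 q7 0.72 -> shift [-438.8  182.3    5.6] turn -89.9 (or 90.1 )
```

View pics/scene10_c100_80.png

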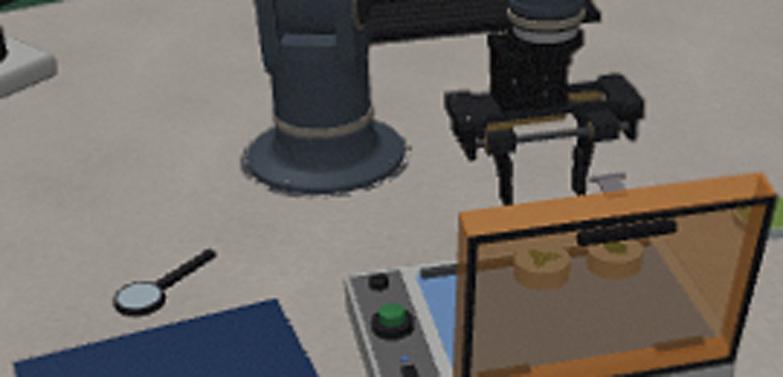

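Emit:
{"op": "move_arm", "data": {
  "moves": [
    [[-45, 19, 0, 8, 0.8], [-90, 37, 0, 16, 0.8], [-135, 56, 0, 24, 0.8], [-180, 75, 0, 32, 0.8], [-225, 94, 0, 40, 0.8], [-270, 112, 0, 48, 1], [-315, 131, 0, 56, 1], [-360, 150, 0, 64, 1], [-400, 168, 0, 72, 1], [-439, 182, 0, 80, 1], [-439, 182, 20, 88, 1], [-439, 182, 60, 90, 1], [-439, 182, 90, 90, 1], [-439, 182, 95, 90, 1], [-439, 182, 95, 90, 1], [-439, 182, 95, 90, 1]]
  ]
}}

```text
time_s: 20.9
eef_pos: [573.3, -349.9, 61.0]
tool_rot: [0.001, 0.998, -0.069, 0.009]
wrist_force: [0.4, 0.4, 0.8]
gripper_width: 87.3
```

Run:
```python
from h import *
tgt(571.4,-349.3,8.5,-7.8)
d=grab("top","top10")
up("top10",155,165,285,255,5.7)
grab("scene","scene11");up("scene11",100,180,230,290,5)
```

```text
t 20.9 pos [ 573.3 -349.9   61. ] yaw -7.9 F [0.4 0.4 0.8] g 87.3 q7 0.09 -> shift [-3.  -0.4 52.4] turn -0.1 (or 179.9 )
```

View pics/top10_c155_165.png

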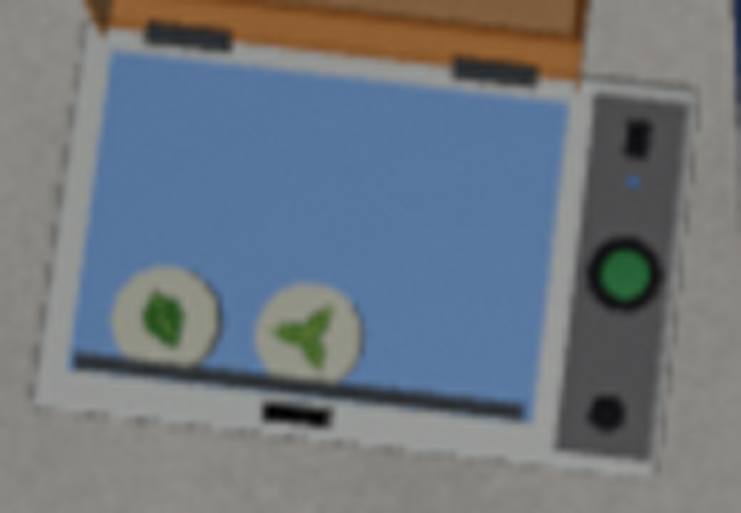

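View pics/scene11_c100_180.png

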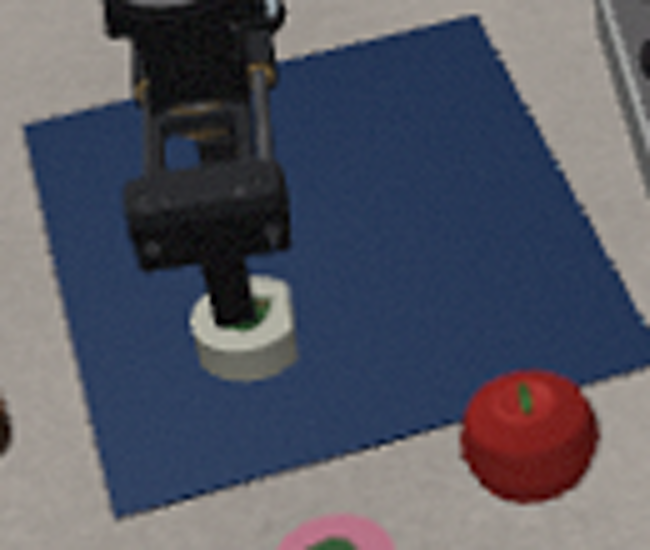

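Both placed blocks sit at the bar, at crop (165,317) and (308,333). Block3 has not moved under the jaws, and it is the pale one with the red rib.

Emit:
{"op": "move_arm", "data": {
  "moves": [
    [[-3, 0, 20, 0, 1], [-3, 0, 38, 0, 1], [-3, 0, 50, 0, 1], [-3, 0, 53, 0, 1], [-3, 0, 53, 0, 1], [-3, 0, 53, 0, 0], [-3, 0, 53, 0, 0], [-3, 0, 53, 0, 0], [-3, 0, 53, 0, 0], [-3, 0, 53, 0, 0], [-3, 0, 53, 0, 0], [-3, 0, 53, 0, 0], [-3, 0, 53, 0, 0]]
  ],
  "force": 20
}}

```text
time_s: 22.3
eef_pos: [572.0, -350.2, 9.2]
tool_rot: [0.002, 0.998, -0.069, 0.01]
wrist_force: [-0.0, 0.3, 2.5]
gripper_width: 59.2
```

Run:
```python
from h import *
x,y=V(31,-82);tgt(x,y,150,82.3)
```

```text
t 22.3 pos [ 572.  -350.2    9.2] yaw -7.9 F [-0.   0.3  2.5] g 59.2 q7 0.06 -> shift [-171.  -359.8 -145.4] turn 89.8 (or -90.2 )
```

Emit:
{"op": "move_arm", "data": {
  "moves": [
    [[0, 0, -40, 0, 0], [0, 0, -85, 0, 0], [0, 0, -130, 0, 0], [0, 0, -145, -8, 0], [-17, -36, -145, -16, 0], [-34, -72, -145, -24, 0], [-51, -108, -145, -32, 0], [-68, -144, -145, -40, 0], [-85, -180, -145, -48, 0], [-102, -216, -145, -56, 0], [-119, -252, -145, -64, 0], [-136, -288, -145, -72, 0], [-153, -324, -145, -80, 0], [-171, -360, -145, -88, 0], [-171, -360, -145, -90, 0], [-171, -360, -145, -90, 0], [-171, -360, -145, -90, 0]]
  ]
}}

```text
time_s: 24.0
eef_pos: [449.0, 29.9, 149.4]
tool_rot: [0.009, 0.755, 0.656, 0.006]
wrist_force: [0.0, -0.2, -0.6]
gripper_width: 59.1
```

Run:
```python
from h import *
x,y=V(31,-82);tgt(x,y,64,82.3)
grab("scene","scene12");up("scene12",220,80,370,210,5)
```

```text
t 24.0 pos [449.   29.9 149.4] yaw 82.0 F [ 0.  -0.2 -0.6] g 59.1 q7 0.91 -> shift [ 0.8 -1.8 85.3] turn -0.3 (or 179.7 )
```

View pics/scene12_c220_80.png

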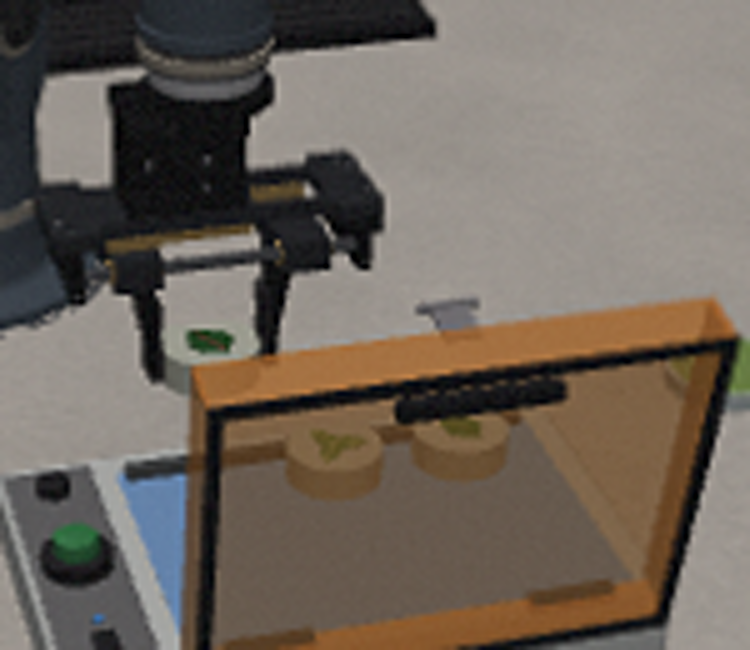

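Emit:
{"op": "move_arm", "data": {
  "moves": [
    [[0, -1, 30, 0, 0], [0, -1, 60, 0, 0], [0, -1, 80, 0, 0], [0, -1.5, 85, 0, 0], [0, -1.5, 87, 0, 0], [0, -3.5, 87, 0, 0], [0, -5.5, 87, 0, 0], [0, -7.5, 87, 0, 0], [0, -9, 87.5, 0, 0], [0, -10, 88, 0, 0], [0, -10, 88, 0, 0]]
  ]
}}

```text
time_s: 25.15
eef_pos: [444.2, 30.3, 62.6]
tool_rot: [0.011, 0.755, 0.656, 0.008]
wrist_force: [5.1, -3.1, 1.2]
gripper_width: 59.4
```

Run:
```python
from h import *
x,y=V(24,-82);tgt(x,y,61,82.3)
```

```text
t 25.15 pos [444.2  30.3  62.6] yaw 81.9 F [ 5.1 -3.1  1.2] g 59.4 q7 0.72 -> shift [ 0.7 -2.3  1.5] turn -0.4 (or 179.6 )
```

Emit:
{"op": "move_arm", "data": {
  "moves": [
    [[0, -1, 1, -0.4, 0], [0, -1, 2, -0.4, 0], [0, -1.5, 2, -0.4, 0], [0, -1.5, 2, -0.4, 0]]
  ]
}}

```text
time_s: 25.55
eef_pos: [444.5, 30.5, 61.5]
tool_rot: [0.012, 0.753, 0.658, 0.009]
wrist_force: [3.4, -3.3, 5.2]
gripper_width: 59.2
```

Run:
```python
from h import *
x,y=V(24,-82);tgt(x,y,61,82.3)
grab("scene","scene13");up("scene13",220,100,320,190,7)
```

```text
t 25.55 pos [444.5  30.5  61.5] yaw 82.3 F [ 3.4 -3.3  5.2] g 59.2 q7 0.72 -> shift [ 0.5 -2.5  0.4] turn 0.0 (or -180.0 )
```

View pics/scene13_c220_100.png

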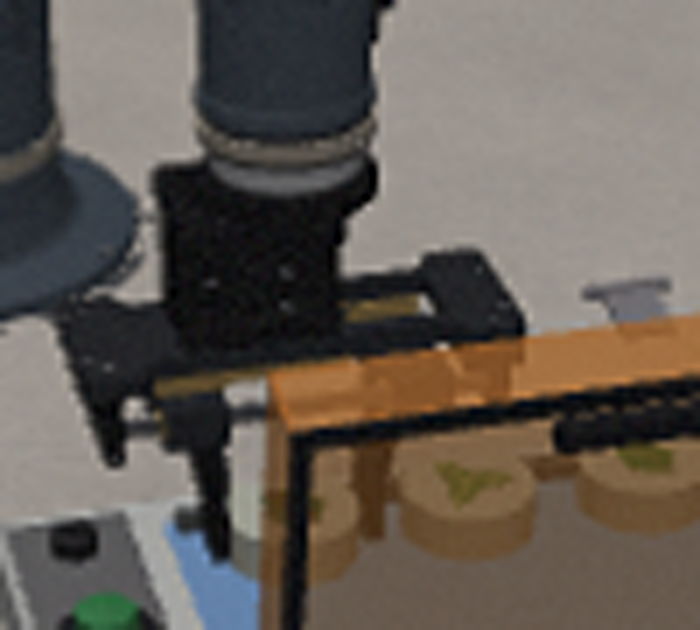

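Looks seated. I'll release, lift and move right to look.

Emit:
{"op": "move_arm", "data": {
  "moves": [
    [[0, 0, 0, 0, 0.8], [0, 0, 0, 0, 0.8], [0, 0, 0, 0, 0.8], [0, 0, 0, 0, 0.8], [0, 0, 0, 0, 0.8], [0, 0, -20, 0, 0.8], [0, 0, -50, 0, 0.8], [-30, 10, -90, 0, 0], [-75, 30, -100, 0, 0], [-120, 50, -100, 0, 0], [-165, 70, -100, 0, 0], [-210, 90, -100, 0, 0], [-210, 90, -100, 0, 0], [-210, 90, -100, 0, 0], [-210, 90, -100, 0, 0]]
  ]
}}

```text
time_s: 27.1
eef_pos: [502.2, -187.5, 164.4]
tool_rot: [0.011, 0.752, 0.659, 0.009]
wrist_force: [0.3, -1.1, 0.1]
gripper_width: 13.7
```

Run:
```python
from h import *
tgt(450,-180,160,82.3)
d=grab("top","top14");up("top14",155,165,285,255,5.7);up("top14",165,205,250,240,9)
grab("scene","scene14")
```

```text
t 27.1 pos [ 502.2 -187.5  164.4] yaw 82.4 F [ 0.3 -1.1  0.1] g 13.7 q7 1.33 -> shift [  0.6 -52.9   2.8] turn 0.1 (or -179.9 )
```

View pics/top14_c165_205.png

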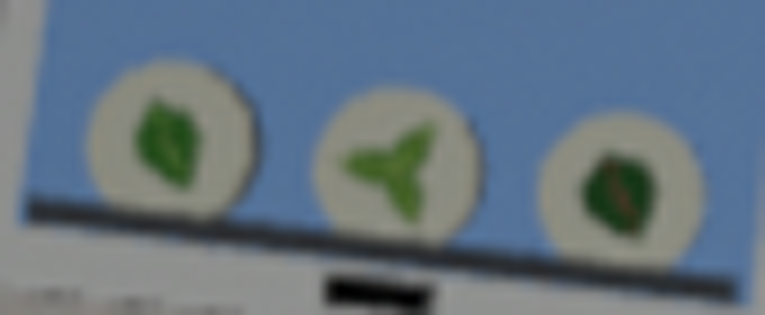

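View pics/scene14.png

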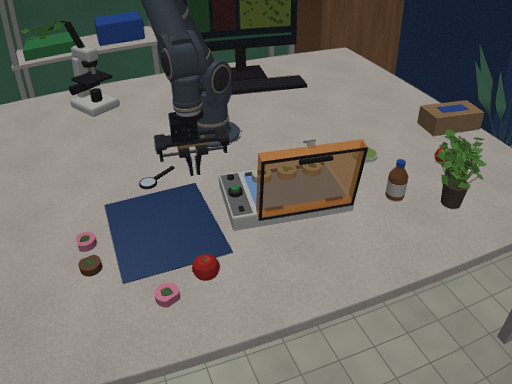

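```bash
cat >> h.py <<'E'
def bedblocks(d,box=(163,195,252,245)):
    x0,y0,x1,y1=box; im=d["color"].astype(np.float32); g=im[...,0]
    z=np.load("viewer.npz"); hsv=cv2.cvtColor(d["color"],cv2.COLOR_RGB2HSV)
    for yv in YV:
        c=proj(d,[[*V(24,yv),77]])[0]
        xi,yi=int(c[0])-14,int(c[1])-14
        soft=np.clip((g[yi:yi+29,xi:xi+29]-84)/(135-84),0,1)
        yy,xx=np.mgrid[yi:yi+29,xi:xi+29]; r=np.hypot(xx-c[0],yy-c[1])
        soft[r<6.5]=1; soft[r>12.5]=0
        full=np.zeros(g.shape,np.float32); full[yi:yi+29,xi:xi+29]=soft
        cen,rr,a,fd=blockfit(d,full,77); w=cen-z["mid"]
        print("viewer x,y",round(w@z["n"],1),round(w@z["u"],1),"r",round(rr,1),"flat err deg",round((a-172.3+180)%360-180,1),"depth",round(fd,1))
YV=(80,-2,-82)
E
python3 - <<'E'
from h import *
bedblocks(load("top14"))
E
```

```text
viewer x,y 24.8 79.3 r 29.5 flat err deg 0.0 depth 6.2
viewer x,y 24.8 -2.9 r 29.7 flat err deg 0.4 depth 6.3
viewer x,y 24.9 -84.1 r 30.0 flat err deg -0.2 depth 6.7
```

Run:
```python
from h import *
x,y=V(78,-84);print(x,y);tgt(x,y,120,82.3)
```

```text
495.340008770251 22.110441788335237
t 27.2 pos [ 502.4 -187.2  164.6] yaw 82.5 F [0.9 0.1 0.5] g 5.8 q7 1.33 -> shift [206.7 -35.6  43.2] turn 0.2 (or -179.8 )
```

Emit:
{"op": "move_arm", "data": {
  "moves": [
    [[50, -9, 0, 0, 0], [100, -18, 0, 0, 0], [150, -27, 0, 0, 0], [200, -35, 0, 0, 0], [207, -35, 0, 0, 0], [207, -35, 30, 0, 0], [207, -35, 70, 0, 0], [207, -35, 95, 0, 0], [207, -35, 97, 0, 0], [207, -35, 97, 0, 0]]
  ]
}}

```text
time_s: 28.2
eef_pos: [497.4, 22.7, 66.5]
tool_rot: [0.012, 0.751, 0.66, 0.009]
wrist_force: [0.1, 0.2, 0.1]
gripper_width: 0.6
```

Run:
```python
from h import *
x,y=V(66,-84);tgt(x,y,66,82.3)
grab("scene","scene15");up("scene15",220,100,320,190,7)
```

```text
t 28.2 pos [497.4  22.7  66.5] yaw 82.6 F [0.1 0.2 0.1] g 0.6 q7 0.77 -> shift [ -0.8 -14.    0.1] turn 0.3 (or -179.7 )
```

View pics/scene15_c220_100.png

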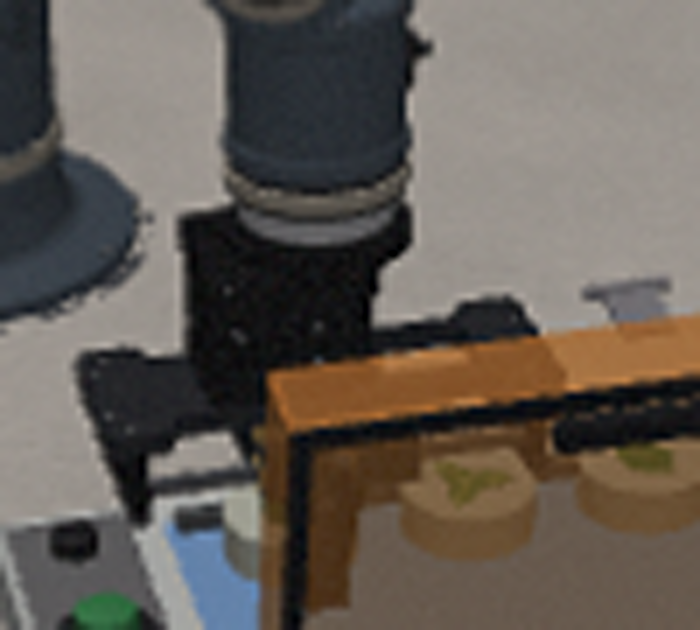

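Push slowly towards the bar and watch the force.

Emit:
{"op": "move_arm", "data": {
  "moves": [
    [[-1, -5, 0, 0, 0], [-1, -10, 0, 0, 0], [-1, -12, 0, 0, 0], [-1, -14, 0, 0, 0], [-1, -15, 0, 0, 0], [-1, -15, 0, 0, 0]]
  ]
}}

```text
time_s: 28.85
eef_pos: [483.5, 23.5, 67.1]
tool_rot: [0.013, 0.751, 0.66, 0.01]
wrist_force: [-0.4, -0.7, -0.7]
gripper_width: 0.3
```

Emit:
{"op": "move_arm", "data": {
  "moves": [
    [[0, -1, 0, 0, 0], [0, -2, 0, 0, 0], [0, -3, 0, 0, 0], [0, -3, 0, 0, 0]]
  ]
}}

```text
time_s: 29.25
eef_pos: [482.9, 23.8, 67.8]
tool_rot: [0.014, 0.752, 0.659, 0.012]
wrist_force: [4.8, -2.0, 0.5]
gripper_width: 0.5
```

Emit:
{"op": "move_arm", "data": {
  "moves": [
    [[0, 8, 0, 0, 0], [0, 14, 0, 0, 0], [35, 14, 0, 0, 0], [70, 14, 0, 0, 0], [81, 14, 0, 0, 0], [81, 8, 0, 0, 0], [81, 3, 0, 0, 0], [81, 0, 0, 0, 0], [81, -1, 0, 0, 0], [81, -2, 0, 0, 0], [81, -2, 0, 0, 0]]
  ]
}}

```text
time_s: 30.35
eef_pos: [493.7, 103.0, 68.5]
tool_rot: [0.015, 0.752, 0.659, 0.013]
wrist_force: [5.4, -2.6, 1.6]
gripper_width: 0.7
```

Run:
```python
from h import *
x,y=V(64,-3);tgt(x,y,66,82.3)
```

```text
t 30.35 pos [493.7 103.   68.5] yaw 82.4 F [ 5.4 -2.6  1.6] g 0.7 q7 0.6 -> shift [ 1.1 -1.5  2.4] turn 0.1 (or -179.9 )
```

Emit:
{"op": "move_arm", "data": {
  "moves": [
    [[0, 8, 0, 0, 0], [0, 14, 0, 0, 0], [35, 14, 1, 0, 0], [70, 14, 2, 0, 0], [82, 14, 2, 0, 0], [82, 8, 2, 0, 0], [82, 3, 2, 0, 0], [82, 0, 2, 0, 0], [82, -1, 2, 0, 0], [82, -1, 2, 0, 0]]
  ]
}}

```text
time_s: 31.35
eef_pos: [504.8, 182.9, 66.8]
tool_rot: [0.016, 0.753, 0.658, 0.014]
wrist_force: [4.5, -0.5, 0.6]
gripper_width: 0.3
```

Run:
```python
from h import *
x,y=V(64,79);tgt(x,y,66,82.3)
state()
```

```text
t 31.35 pos [504.8 182.9  66.8] yaw 82.3 F [ 4.5 -0.5  0.6] g 0.3 q7 0.45 -> shift [ 2.4 -1.8  0.7] turn -0.0 (or 180.0 )
{'time_s': 31.35, 'q': [0.18, 0.561, -0.808, 1.997, 0.609, 0.798, 0.452], 'eef_pos': [504.771, 182.873, 66.806], 'tool_rot': [0.016, 0.753, 0.658, 0.014], 'wrist_force': [4.502, -0.469, 0.632], 'gripper_width': 0.281}
```

Emit:
{"op": "move_arm", "data": {
  "moves": [
    [[0, 8, 0, 0, 0], [0, 14, 0, 0, 0], [0, 14, -40, 0, 0], [0, 14, -90, 0, 0], [0, 14, -140, 0, 0], [0, 14, -190, 0, 0], [0, 14, -240, 0, 0], [0, 14, -255, 0, 0], [0, 14, -255, 0, 0], [0, 14, -255, 0, 0], [0, 14, -255, 0, 0]]
  ]
}}

```text
time_s: 32.45
eef_pos: [507.1, 181.8, 319.8]
tool_rot: [0.015, 0.753, 0.658, 0.012]
wrist_force: [0.4, 0.0, 0.5]
gripper_width: 0.5
```

Run:
```python
from h import *
x,y=V(305,0);R=tgt(x,y,320,82.3);print(R[:,2])
d=grab("top","top16");up("top16",150,125,280,250,5)
print([np.round(proj(d,[[*V(185+66,yy),261]])[0],1) for yy in(-137,137)])
bedblocks(d)
```

```text
t 32.45 pos [507.1 181.8 319.8] yaw 82.3 F [0.4 0.  0.5] g 0.5 q7 0.75 -> shift [-75.9 236.7   9.2] turn -0.0 (or 180.0 )
[ 0.03779574 -0.00780998 -0.99925497]
[array([258.8, 146.6]), array([162. , 135.5])]
viewer x,y 23.2 75.1 r 26.0 flat err deg 92.4 depth 8.9
viewer x,y 25.1 -2.7 r 30.7 flat err deg 0.1 depth 6.3
viewer x,y 25.0 -84.0 r 31.0 flat err deg -0.5 depth 7.0
```

View pics/top16_c150_125.png

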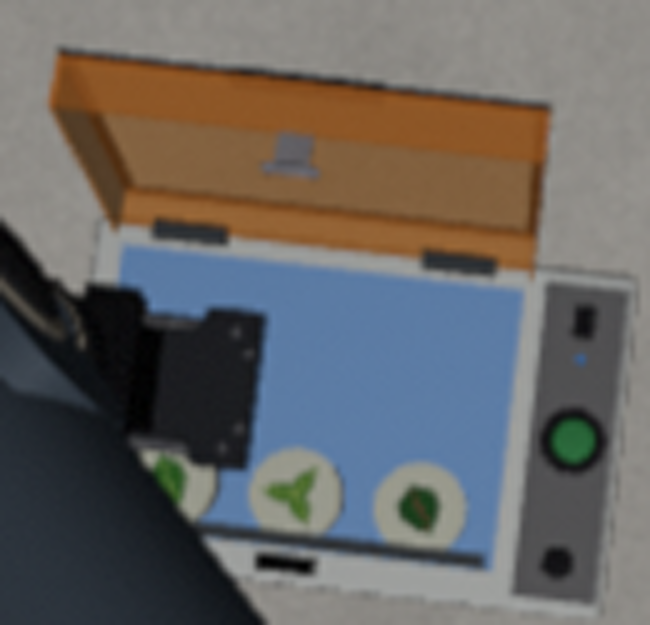

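Emit:
{"op": "move_arm", "data": {
  "moves": [
    [[-16, 48, 0, 0, 0], [-32, 96, 2, 0, 0], [-48, 144, 4, 0, 0], [-64, 192, 6, 0, 0], [-76, 237, 9, 0, 0], [-76, 237, 9, 0, 0], [-76, 237, 9, 0, 0], [-76, 237, 9, 0, 0]]
  ]
}}

```text
time_s: 33.3
eef_pos: [730.8, 76.3, 319.3]
tool_rot: [0.014, 0.752, 0.659, 0.011]
wrist_force: [-0.3, 0.1, 0.5]
gripper_width: 0.3
```

Run:
```python
from h import *
x,y=V(295,0);R=tgt(x,y,220,82.3);state()
d=grab("scene","scene17");up("scene17",200,60,400,220,3.9)
```

```text
t 33.3 pos [730.8  76.3 319.3] yaw 82.4 F [-0.3  0.1  0.5] g 0.3 q7 0.95 -> shift [ -1.1 -12.7  98.9] turn 0.1 (or -179.9 )
{'time_s': 33.3, 'q': [0.316, 0.632, -0.864, 1.232, 0.491, 1.448, 0.948], 'eef_pos': [730.808, 76.306, 319.331], 'tool_rot': [0.014, 0.752, 0.659, 0.011], 'wrist_force': [-0.254, 0.098, 0.496], 'gripper_width': 0.269}
```

View pics/scene17_c200_60.png

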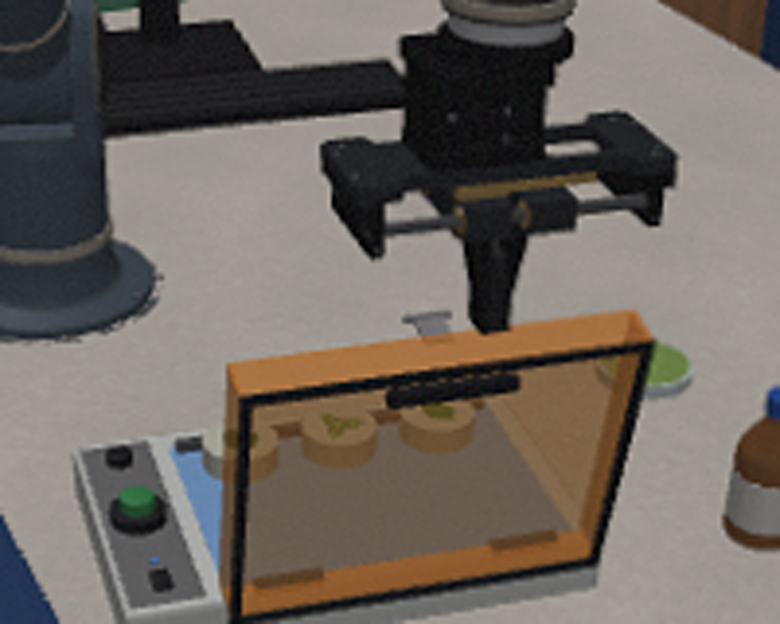

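Run:
```python
from h import *
d=load("scene17");s=bot.sense()
print((proj(d,[s["eef_pos"]])[0]-[200,60])*3.9)
for x,z in((251,261),(215,265),(258,244)): print([((proj(d,[[*V(x,yy),z]])[0]-[200,60])*3.9).round() for yy in(-137,0,137)])
```

```text
[486.13112379 321.42549441]
[array([238., 392.]), array([448., 363.]), array([645., 337.])]
[array([224., 358.]), array([430., 331.]), array([623., 306.])]
[array([241., 421.]), array([450., 392.]), array([646., 365.])]
```

Emit:
{"op": "move_arm", "data": {
  "moves": [
    [[-1, 0, 25, 0, 0], [-1, 0, 50, 0, 0], [-1, 0, 75, 0, 0], [-1, 0, 95, 0, 0], [-1, 0, 100, 0, 0], [-1, 0, 100, 0, 0], [-1, -6, 100, 0, 0], [-1, -12, 100, 0, 0], [-1, -18, 100, 0, 0], [-1, -18, 100, 0, 0]]
  ]
}}

```text
time_s: 34.35
eef_pos: [715.7, 77.6, 220.5]
tool_rot: [0.015, 0.752, 0.659, 0.012]
wrist_force: [-0.7, 0.0, -0.2]
gripper_width: 0.3
```

```bash
cat >> h.py <<'E'
def lidP(th,r=165,o=29): return 185-r*np.cos(th)+o*np.sin(th), 60+r*np.sin(th)+o*np.cos(th)
E
python3 - <<'E'
from h import *
x,y=V(270,0);R=tgt(x,y,220,82.3)
z=np.load("viewer.npz");print("viewer x of tcp",(bot.sense()["eef_pos"][:2]-z["mid"])@z["n"])
d=grab("scene","scene18");up("scene18",200,60,400,220,3.9)
p0=bot.sense()["eef_pos"]
for th in (1.5,1.4,1.3,1.2,1.1,1.0,.9,.8,.7,.6,.5,.4,.3,.25,.2,.15,.1,.05,0):
    a,b=lidP(th); w=V(a+10,0); print(th,round(a+10),round(b),np.round(R.T@(np.array([*w,b])-p0)))
E
```

```text
t 34.35 pos [715.7  77.6 220.5] yaw 82.5 F [-0.7  0.  -0.2] g 0.3 q7 0.89 -> shift [ -0.6 -18.9  -0.2] turn 0.2 (or -179.8 )
viewer x of tcp 288.8596662270799
1.5 212 227 [ -0. -77.  -9.]
1.4 196 228 [ -0. -94. -11.]
1.3 179 227 [   0. -110.  -11.]
1.2 162 224 [   0. -127.   -9.]
1.1 146 220 [   0. -143.   -5.]
1.0 130 215 [   0. -159.   -0.]
0.9 115 207 [   0. -175.    6.]
0.8 101 199 [   0. -189.   14.]
0.7 87 188 [   1. -203.   24.]
0.6 75 177 [   1. -216.   35.]
0.5 64 165 [   1. -227.   47.]
0.4 54 151 [   1. -238.   60.]
0.3 46 136 [   1. -247.   74.]
0.25 42 129 [   1. -250.   82.]
0.2 39 121 [   1. -254.   89.]
0.15 36 113 [   1. -257.   97.]
0.1 34 105 [   1. -260.  105.]
0.05 32 97 [   1. -262.  113.]
0 30 89 [   1. -264.  121.]
```

View pics/scene18_c200_60.png

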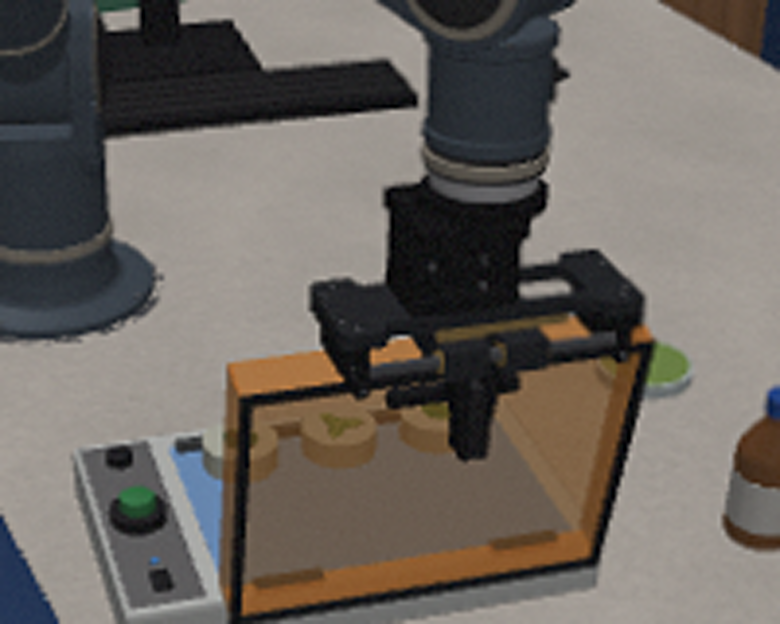

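Emit:
{"op": "move_arm", "data": {
  "moves": [
    [[0, -10, 0, 0, 0], [0, -20, 0, 0, 0], [0, -30, 0, 0, 0], [0, -42, -2, 0, 0], [0, -54, -4, 0, 0], [0, -66, -6, 0, 0], [0, -77, -7, 0, 0], [0, -88, -8, 0, 0], [0, -99, -8, 0, 0], [0, -110, -8, 0, 0], [0, -120, -8, 0, 0], [0, -130, -7, 0, 0], [0, -140, -5, 0, 0], [0, -143, -5, 0, 0]]
  ]
}}

```text
time_s: 35.8
eef_pos: [572.9, 96.1, 219.4]
tool_rot: [0.015, 0.752, 0.659, 0.011]
wrist_force: [2.5, 0.2, 0.3]
gripper_width: 0.5
```

Run:
```python
from h import *
d=grab("scene","scene19");up("scene19",200,60,400,220,3.9)
p0=bot.sense()["eef_pos"];R=tgt(p0[0],p0[1],p0[2],82.3)
for th in (1.0,.9,.8,.7,.6,.5,.4,.3,.25,.2,.15,.1,.05,0):
    a,b=lidP(th); w=V(a+10,0); print(th,np.round(R.T@(np.array([*w,b])-p0)))
```

```text
t 35.85 pos [573.1  96.1 219.6] yaw 82.5 F [ 0.7  0.3 -0.4] g 0.4 q7 0.82 -> shift [0. 0. 0.] turn 0.2 (or -179.8 )
1.0 [  0. -15.   5.]
0.9 [  0. -30.  11.]
0.8 [  1. -45.  19.]
0.7 [  1. -59.  29.]
0.6 [  1. -71.  40.]
0.5 [  1. -83.  52.]
0.4 [  1. -93.  65.]
0.3 [   1. -102.   79.]
0.25 [   1. -106.   87.]
0.2 [   1. -110.   94.]
0.15 [   1. -113.  102.]
0.1 [   1. -116.  110.]
0.05 [   1. -118.  118.]
0 [   1. -120.  126.]
```

View pics/scene19_c200_60.png

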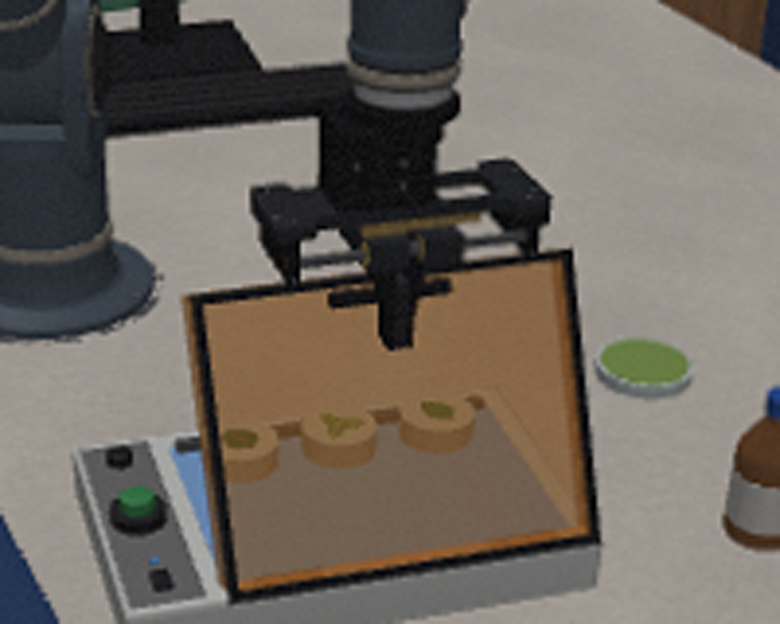

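Emit:
{"op": "move_arm", "data": {
  "moves": [
    [[0, -8, 2, 0, 0], [0, -15, 5, 0, 0], [0, -22, 8, 0, 0], [0, -30, 11, 0, 0], [0, -37, 15, 0, 0], [0, -44, 19, 0, 0], [0, -50, 24, 0, 0], [0, -56, 29, 0, 0], [0, -62, 34, 0, 0], [0, -68, 40, 0, 0], [0, -74, 46, 0, 0], [0, -80, 52, 0, 0], [0, -85, 58, 0, 0], [0, -90, 65, 0, 0], [0, -94, 72, 0, 0], [0, -98, 79, 0, 0], [0, -102, 87, 0, 0], [0, -106, 94, 0, 0], [0, -106, 94, 0, 0]]
  ]
}}

```text
time_s: 37.75
eef_pos: [470.6, 108.7, 120.6]
tool_rot: [0.015, 0.751, 0.66, 0.01]
wrist_force: [-0.7, 0.3, 2.2]
gripper_width: 0.7
```

Run:
```python
from h import *
d=grab("scene","scene20");up("scene20",200,80,370,210,4.5)
x,y=V(24,0);tgt(x,y,89,82.3)
z=np.load("viewer.npz");print("viewer x of tcp",(bot.sense()["eef_pos"][:2]-z["mid"])@z["n"])
```

```text
t 37.8 pos [470.9 108.8 121.1] yaw 82.5 F [ 0.  -0.2  1.6] g 0.2 q7 0.66 -> shift [  1.6 -19.3  31.4] turn 0.2 (or -179.8 )
viewer x of tcp 42.12707387007745
```

View pics/scene20_c200_80.png

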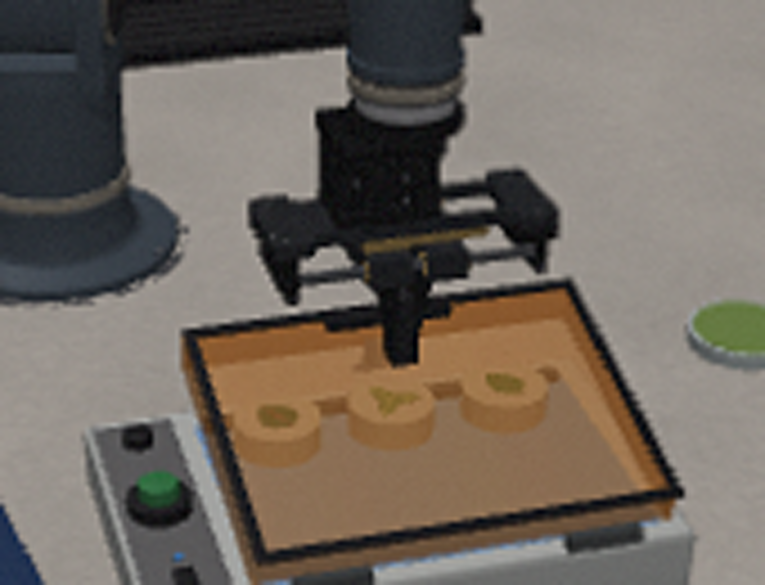

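Emit:
{"op": "move_arm", "data": {
  "moves": [
    [[1, -4, 6, 0, 0], [1, -8, 12, 0, 0], [1, -11, 18, 0, 0], [1, -13, 23, 0, 0], [1, -15, 28, 0, 0], [1, -16, 31, 0, 0], [1, -16, 33, 0, 0], [1, -16, 35, 0, 0], [1, -16, 35, 0, 0]]
  ]
}}

```text
time_s: 38.7
eef_pos: [455.9, 111.7, 86.1]
tool_rot: [0.015, 0.751, 0.66, 0.009]
wrist_force: [-2.8, -0.9, 15.1]
gripper_width: 0.4
```

Run:
```python
from h import *
x,y=V(24,0);tgt(x,y,89,82.3)
EOF=0
```

```text
t 38.7 pos [455.9 111.7  86.1] yaw 82.5 F [-2.8 -0.9 15.1] g 0.4 q7 0.58 -> shift [ 0.6 -2.7 -3. ] turn 0.2 (or -179.8 )
```

Emit:
{"op": "move_arm", "data": {
  "moves": [
    [[0, 0, 1, 0, 0], [0, 0, 2, 0, 0], [0, 0, 2, 0, 0]]
  ]
}}

```text
time_s: 39.0
eef_pos: [455.8, 111.7, 85.2]
tool_rot: [0.016, 0.751, 0.66, 0.009]
wrist_force: [-3.7, -3.1, 18.8]
gripper_width: 0.5
```

Emit:
{"op": "move_arm", "data": {
  "moves": [
    [[0, 3, -5, 0, 0], [0, 5, -10, 0, 0], [0, 5, -20, 0, 0], [0, 5, -20, 0, 0]]
  ]
}}

```text
time_s: 39.4
eef_pos: [460.3, 111.5, 106.1]
tool_rot: [0.016, 0.752, 0.659, 0.009]
wrist_force: [-0.2, 0.1, 0.1]
gripper_width: 0.3
```

Run:
```python
from h import *
d=grab("scene","scene21");up("scene21",200,80,370,210,4.5);state()
```

```text
{'time_s': 39.45, 'q': [0.404, 0.427, -0.912, 2.101, 0.509, 0.809, 0.621], 'eef_pos': [460.075, 111.273, 105.7], 'tool_rot': [0.016, 0.752, 0.659, 0.009], 'wrist_force': [1.023, 0.444, 0.428], 'gripper_width': 0.606}
```

View pics/scene21_c200_80.png

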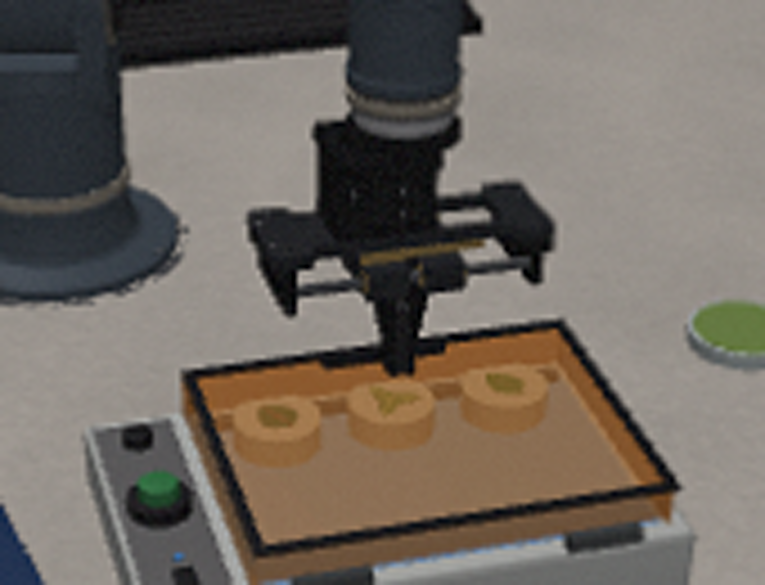

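Emit:
{"op": "move_arm", "data": {
  "moves": [
    [[0, 10, -40, 0, 0], [0, 10, -90, 0, 0], [-40, 20, -130, 0, 0], [-85, 40, -130, 0, 0], [-130, 60, -130, 0, 0], [-175, 80, -130, 0, 0], [-220, 90, -130, 0, 0], [-265, 90, -130, 0, 0], [-300, 90, -130, 0, 0], [-300, 90, -130, 0, 0], [-300, 90, -130, 0, 0], [-300, 90, -130, 0, 0], [-300, 90, -130, 0, 0]]
  ]
}}

```text
time_s: 40.75
eef_pos: [505.9, -194.3, 241.3]
tool_rot: [0.016, 0.751, 0.661, 0.009]
wrist_force: [-0.1, 0.4, 0.1]
gripper_width: 0.8
```

Run:
```python
from h import *
state()
d=grab("scene","scene22");t=grab("top","top22");up("top22",155,165,285,255,5.7)
a=load("scene0")
for n,A,B,r in(("scene lid",a["color"],d["color"],(slice(150,225),slice(215,355))),("top lid",load("top0")["color"],t["color"],(slice(165,250),slice(160,280)))):
    df=np.abs(A[r].astype(int)-B[r].astype(int)).sum(2);print(n,(df>90).sum())
# bystanders
for n,r in(("tomato",(slice(250,282),slice(190,222))),("bottle",(slice(155,203),slice(385,410))),("dish",(slice(145,163),slice(350,381))),("pink/brown",(slice(230,310),slice(75,185)))):
    df=np.abs(a["color"][r].astype(int)-d["color"][r].astype(int)).sum(2);print(n,(df>60).sum())
```

```text
{'time_s': 40.75, 'q': [1.035, 0.35, -0.934, 1.815, 0.323, 1.097, 1.434], 'eef_pos': [505.889, -194.349, 241.335], 'tool_rot': [0.016, 0.751, 0.661, 0.009], 'wrist_force': [-0.096, 0.36, 0.069], 'gripper_width': 0.814}
scene lid 116
top lid 22
tomato 0
bottle 0
dish 0
pink/brown 376
```

View pics/top22_c155_165.png

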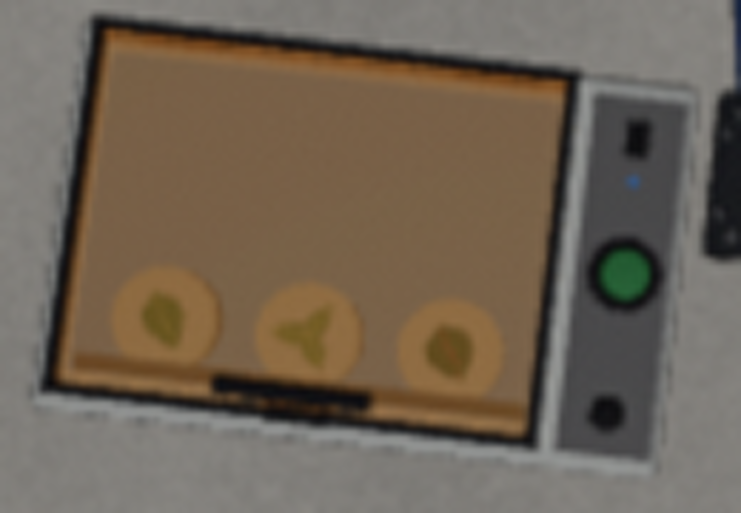

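View pics/scene22.png

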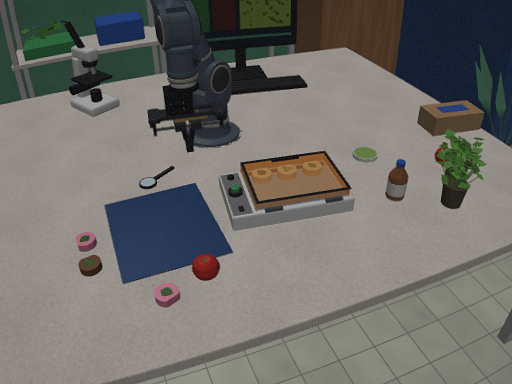

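Emit:
{"op": "move_arm", "data": {
  "moves": [
    [[0, 0, 0, 0, 0], [0, 0, 0, 0, 0], [0, 0, 0, 0, 0], [0, 0, 0, 0, 0], [0, 0, 0, 0, 0], [0, 0, 0, 0, 0], [0, 0, 0, 0, 0], [0, 0, 0, 0, 0], [0, 0, 0, 0, 0], [0, 0, 0, 0, 0]]
  ]
}}

```text
time_s: 41.85
eef_pos: [505.9, -194.8, 241.4]
tool_rot: [0.016, 0.751, 0.66, 0.009]
wrist_force: [0.5, -0.3, 0.0]
gripper_width: 0.4
```

Run:
```python
from h import *
t=grab("top","top23"); A=load("top22")["color"].astype(int)
print("lid moved px",(np.abs(A-t["color"].astype(int)).sum(2)[160:250,155:285]>60).sum())
z=np.load("viewer.npz")
def leaf(d,box,amber):
    hsv=cv2.cvtColor(d["color"],cv2.COLOR_RGB2HSV)
for tag in("top14","top23"):
    d=load(tag); g=cv2.cvtColor(d["color"],cv2.COLOR_RGB2GRAY).astype(np.float32)
    r=d["color"][...,0].astype(np.float32)
    for yv in(79,-3,-84):
        c=proj(d,[[*V(24.8,yv),77]])[0]; yy,xx=np.mgrid[0:384,0:512]; rr=np.hypot(xx-c[0],yy-c[1])
        inn=np.median(r[(rr>7)&(rr<8.2)&(yy<c[1])]); out=np.median(r[(rr>13.5)&(rr<15)&(yy<c[1])])
        s=np.clip((r-out)/(inn-out),0,1); s[rr<6.5]=1; s[rr>12.5]=0
        cen,R,a,fd=blockfit(d,s.astype(np.float32),77); w=cen-z["mid"]
        print(tag,round(w@z["n"],1),round(w@z["u"],1),"r",round(R,1),"err",round((a-172.3+180)%360-180,1),round(fd,1))
```

```text
lid moved px 1
top14 24.7 79.3 r 29.5 err 0.0 6.2
top14 24.8 -2.9 r 29.6 err 0.5 6.3
top14 24.9 -84.2 r 29.8 err -0.4 6.6
top23 24.8 79.4 r 29.4 err 0.5 6.8
top23 25.0 -2.9 r 29.3 err 1.5 6.3
top23 25.0 -84.1 r 29.5 err -0.1 6.5
```

Lid is steady and shut, and the blocks are unmoved and flush. Handing in.

Run:
```python
from plant import bot
print(bot.sign_off())
```

```text
the job is handed in; nothing more can be done
None
```

The job is done and handed in after about 42 s of the 210 s: lid opened, all three blocks on the bed against the bar, lid shut again. I pressed the green button, and the lid opened to its stop. I then laid block1, block2 and block3 (block4 was absent) leaf side up at the bar. I nudged each one against it with about 5 N, swung the lid down, and pressed it shut with 15–19 N.

**Last checks:**
- **Lid:** it stayed shut for over 2 s after I let go, with the arm clear, and its outline matches the starting picture. That is how I judge it caught, because I could not read the joint itself.
- **Blocks:** seen through the shut lid, their centres are 24.8–25.0 mm from the fitted bar face, where 24 mm is nominal. That is within the roughly 2 mm calibration. They have not moved from their placed positions (within 0.2 mm).
- **Flats:** they are within about 0.5° of the bar line, except block2, which fits at 1.5° through the amber. It read 0.1–0.5° before the lid was shut, and the extra is probably fit noise.
- **Bystanders:** the tomato, bottle and dish show no change in the pictures. The pink and brown look-alikes were never touched.
- **One disagreement:** early on, the scene camera put the button and the mat edges 6–13 mm further in x than the top camera. I used the top camera, and it held up in every later move.

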